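Change over the two-station inspection stand

ROBOT

A 6-joint arm with a two-finger parallel gripper is mounted at the origin on a cart in front of the work surface, level with it; the furniture and walls round the work are solid. World frame = base frame: x ahead of the robot, y to its left, z up, the work surface at z = 0. Lengths are in mm, angles in rad, forces in N, time in s.
With the tool pointing down it reaches from about 300 to 775 mm from the base axis. Payload 14.6 kg.
Tool frame: the origin (TCP) lies at the very end of the fingers, on their centre line; the grasp point (between the pads) lies 19 mm behind it; z points along the fingers, y is the line along which they close (so a half turn about z gives the same grasp; the last joint's range is limited). The gripper opens to 94 mm and grips with 3 to 60 N. Pads are 16 mm wide; open, the fingers measure 119 mm over their backs; the gripper's body (75 mm by 177 mm) begins 78 mm behind the grasp point.
Start: joints at [1.232, 0.3, 1.521, -0, 1.321, -0.067], TCP at [147.654, 529.8, 205.446] pointing down, gripper open.
Joint ranges: [-3.03, 3.03], [-0.79, 2.21], [0.23, 2.52], [-1.04, 4.18], [0, 3.07], [-2.55, 2.55]. Speed limits (rad/s): [2.22, 2.22, 2.57, 3.14, 3.14, 3.14].

INTERFACE

Orientations are given as [roll, pitch, yaw] about the fixed x, y, z axes, in that order (R = Rz(yaw) Ry(pitch) Rx(roll)).
In Python, from cell import manip gives the robot as it stands.
- The arm moves only by the tool servo_tool, never from a script. Its argument "motion" is a list that holds one entry, the list of rows, each a list of 7 numbers: the shift along the world's x, y, z as a fraction of full scale, then the turn, a rotation vector about the world's x, y, z as a fraction of full scale, then the closure, from 0 (fully open) to 1 (shut). In form: [[[x, y, z, rx, ry, rz, gripper], ...]]. A call has 1 to 10 rows; each row is the pose to reach, as a shift and turn from the pose commanded when the call began, turning the shorter way round; what a row does not reach only later rows make up. Full scale, the value 1, is 0.5 m for a shift and pi rad for a turn. A row lasts 1/10 s, in which the tool goes at most 50 mm and 8.59 degrees, less where a joint would pass 70% of its speed; a pose out of reach is approached as far as the arm can. A call with a number of a shift or a turn outside -1 to 1 is refused whole. A call with a gripper value outside its range is refused whole. The fingers move at their own pace and stop on an object; "newtons" is the grip in N (left out, the last holds). Time passes only in rows, so rows that repeat a pose let the fingers close. It gives the time, the measured TCP pose, the force, the opening and the grip force at its end, in the units of the state.
- manip.read_state(): the state, without advancing time (a new reading comes with each control period).
- manip.camera(name): name is "scene" or "top" or "wrist"; returns a dict with "frame" (420x560x3 uint8, red, green, blue), "range_z" (420x560 float32, mm along the optical axis (not along the pixel's ray), 0 where there is no reading), "vfov" (degrees; the focal length in pixels is half the picture's height over the tangent of half this angle, whatever the lens; pixels are square), "cx", "cy" (the principal point, pixels), "k1" (the pictures are not rectified: a ray, as slopes to the right and down, at radius r is drawn at 1 + k1 r^2 times it, then the intrinsics apply), "cam_to_world" (4x4, takes a point from camera to world coordinates). Camera axes: x right, y down, z forward; pixel columns grow to the right and rows downward; lengths in mm; the calibration is good to about 2 mm. A picture is of the moment at which its call begins.
- manip.sign_off(): hands the job in; it is judged then, once.
The state is a dict: "clock": time; "joints": joint angles; "qd": joint speeds; "effort": joint torques, N m; "eef_pos": TCP position; "eef_rot": TCP orientation; "wrist_force": force on the tool from outside, world axes, zero at the start; "moment": the same for the moment, N m; "finger_gap": finger opening in mm; "finger_force": force on a finger pad.
Only numpy, scipy, OpenCV 4.12 (cv2) and the standard library are available. Lean on these libraries where they do the work, as an engineer would, in place of code of your own. Each camera call takes 0.05 s, during which the arm holds its last target. There are 200 camera calls.

TASK

Change over the inspection stand: fill both nests of the empty front station with new plates from the cork mat, each lowered over its two pins until it rests flush on its block, then spin the two-sided station sign half a turn, up to its stop, so that its other face (two round bosses) looks at you and the new plates are under the camera. Then lift the inspected plates off the station that has come to the front, lay them flat in the grey tray, and load every new plate still on the mat into the nests that this leaves free, flush in the same way. Do not touch the camera.

Things in the scene. Friction and masses are not known exactly. Their poses are not given: they have to be found in the camera images.
- new_1_center (a point): centre (half-way up) of a new plate: flat steel plate 112 x 56 x 12 mm, 0.22 kg, long side along x, 12 mm along z; two 13 mm locating holes on the long centre line, 40 mm either side of the centre, and a 30 mm bore between; same turned half round or over. Lies flat on the cork mat (4 mm thick) at the start, loose. Some starts lack it (None)
- new_2_center (a point): centre (half-way up) of a new plate: flat steel plate 112 x 56 x 12 mm, 0.22 kg, long side along x, 12 mm along z; two 13 mm locating holes on the long centre line, 40 mm either side of the centre, and a 30 mm bore between; same turned half round or over. Lies flat on the cork mat (4 mm thick) at the start, loose. Some starts lack it (None)
- new_3_center (a point): centre (half-way up) of a new plate: flat steel plate 112 x 56 x 12 mm, 0.22 kg, long side along x, 12 mm along z; two 13 mm locating holes on the long centre line, 40 mm either side of the centre, and a 30 mm bore between; same turned half round or over. Lies flat on the cork mat (4 mm thick) at the start, loose. Some starts lack it (None)
- new_4_center (a point): centre (half-way up) of a new plate: flat steel plate 112 x 56 x 12 mm, 0.22 kg, long side along x, 12 mm along z; two 13 mm locating holes on the long centre line, 40 mm either side of the centre, and a 30 mm bore between; same turned half round or over. Lies flat on the cork mat (4 mm thick) at the start, loose. Some starts lack it (None)
- done_1_center (a point): centre (half-way up) of an inspected plate: flat steel plate 112 x 56 x 12 mm, 0.22 kg, long side along x, 12 mm along z; two 13 mm locating holes on the long centre line, 40 mm either side of the centre, and a 30 mm bore between; same turned half round or over. Sits flush on one of the two nests of station 2, behind the sign, at the start. Some starts lack it (None)
- done_2_center (a point): centre (half-way up) of the other inspected plate: flat steel plate 112 x 56 x 12 mm, 0.22 kg, long side along x, 12 mm along z; two 13 mm locating holes on the long centre line, 40 mm either side of the centre, and a 30 mm bore between; same turned half round or over. Sits flush on the other nest of station 2, behind the sign, at the start. Some starts lack it (None)
- turntable (a joint): angle of the swivel deck with the sign and both stations: 0 at the start, a hard stop (station 1 and the sign's one-boss face in front); grows counter-clockwise seen from above to a hard stop at 3.14 (station 2 and the two-boss face in front). Stiff (0.12 N m of friction), stays where it is left
- sign_top (a point): middle of the sign's top edge, on the swivel axis, 150 mm above the bench. The sign is an upright white panel in an aluminium frame, 196 mm wide along y; its top rail, 12 mm thick (x) and 14 mm high, can be pinched from above anywhere. Axes turn with it: x points from station 1 to station 2, to the far side at the start. The deck is a disc of 172 mm radius, top 45 mm above the bench
- nest_1a (a point): where the centre of a plate seated on a nest of station 1 (in front, empty at the start) lies. A nest is a black block 112 x 34 mm (long along x), its top 60 mm above the bench (15 above the deck), so a plate's centre is 6 mm above it and the plate overhangs 11 mm on each long side; two upright round-nosed pins, 11 mm across, stand 40 mm either side along x, 23.5 mm tall
- nest_1b (a point): the same for the other nest of station 1, 110 mm beside the first along y; both lie 95 mm from the sign
- nest_2a (a point): the same for a nest of station 2 (behind the sign at the start, holding an inspected plate if that is present)
- nest_2b (a point): the same for the other nest of station 2, 110 mm beside the first
- out_tray_in (a point): centre of the inner floor of the grey tray, 4 mm above the bench; the loose shallow tray is 270 mm along its x, 180 mm along its y, 28 mm high with 4 mm walls, 0.7 kg, empty at the start; it holds two plates side by side, their long sides along its y
- in_mat: cork mat 260 x 200 x 4 mm (long along its x), fixed; three or four new plates lie on it in two rows, their long sides roughly along its x. Origin under its centre. Mat and tray stand left and right of the stand, either way round
- camera: inspection camera on a post at the back of the stand, fixed; it does not turn with the deck. It reaches from 120 to 225 mm behind the swivel axis and from 185 to 290 mm above the bench. Its origin is on the swivel axis at bench height

How it is judged:
By the outcome, as a careful person would: the job done as asked, in the order asked, and still so for the second after the job is handed in, with the robot touching nothing.
Of new_1, new_2, new_3, new_4 only 3 to 4 are there at a start; the rules pass over those that are not, and their reading is None.
Of done_1, done_2 only 1 to 2 are there at a start; the rules pass over those that are not, and their reading is None.
At some moment in a run one of out_tray may be knocked a few centimetres aside while the robot is not near it.
Once in a run the grip may slacken for a moment while it holds something.
It also fails if it takes over 210 s, if anything falls off the work surface, if the arm or the gripper's body presses on something with over 40 N, if the wrist force passes 120 N, or if a joint passes its speed limit or range.

## Working session

There is one attempt and no reset: what is moved stays moved. The work goes in short steps, Python scripts to look and compute and a tool call to move; the robot and the scene stay as the last step left them, time stands still between calls to the robot, and variables do not carry over. Pictures are saved under pics/ and viewed, at most 14 in all, crops included, and the job is handed in when it is done.

Besides the shell and the picture viewer there is one more tool, called after "Emit:" as name(argument=value, ...) on one line, values as JSON. servo_tool: Moves the arm, as the interface text tells. Its arguments: {"type":"object","properties":{"motion":{"type":"array"},"newtons":{"type":"number"}},"required":["motion"]}

```bash
ls; mkdir -p pics; cat > h.py <<'E'
import numpy as np, cv2
from cell import manip
def cam(n):
    c=manip.camera(n); return c
def K(c):
    h=c["frame"].shape[0]; return h/2/np.tan(np.radians(c["vfov"])/2)
def cloud(c):
    f=K(c); h,w=c["range_z"].shape
    u,v=np.meshgrid(np.arange(w),np.arange(h))
    Km=np.array([[f,0,c["cx"]],[0,f,c["cy"]],[0,0,1.]])
    # radial: drawn = r(1+k1 r^2) -> same as opencv k1
    p=cv2.undistortPoints(np.stack([u,v],-1).reshape(-1,1,2).astype(float),Km,np.array([c["k1"],0,0,0.])).reshape(h,w,2)
    z=c["range_z"].astype(float)
    P=np.stack([p[...,0]*z,p[...,1]*z,z],-1)
    T=np.array(c["cam_to_world"]); W=P@T[:3,:3].T+T[:3,3]
    W[z<=0]=np.nan
    return W
def save(c,name,box=None,s=1):
    im=c["frame"]
    if box: im=im[box[1]:box[3],box[0]:box[2]]
    cv2.imwrite("pics/"+name,cv2.resize(im[...,::-1],None,fx=s,fy=s,interpolation=cv2.INTER_CUBIC))
def ortho(c,name,x0,x1,y0,y1,res=1.,zmin=-5,zmax=400):
    W=cloud(c); m=np.isfinite(W[...,2])&(W[...,2]>zmin)&(W[...,2]<zmax)
    H=int((x1-x0)/res); Wd=int((y1-y0)/res)
    im=np.zeros((H,Wd,3),np.uint8)
    r=((x1-W[m][:,0])/res).astype(int); q=((y1-W[m][:,1])/res).astype(int)
    ok=(r>=0)&(r<H)&(q>=0)&(q<Wd)
    im[r[ok],q[ok]]=c["frame"][m][ok]
    cv2.imwrite("pics/"+name,im[...,::-1])
def st():
    s=manip.read_state()
    for k in("clock","eef_pos","eef_rot","wrist_force","finger_gap","finger_force","joints"):
        print(k,np.round(s[k],3))
E
python3 - <<'E'
from h import *
st()
for n in("top","scene"):
    c=cam(n); save(c,n+"0.png",s=1.4); print(n,K(c),c["k1"],np.round(c["cam_to_world"],2).tolist()); np.savez(n+"0.npz",**c)
E
```

```text
pics
clock 0.0
eef_pos [147.573 529.559 204.87 ]
eef_rot [-3.14 -0.    2.87]
wrist_force [ 0.279 -0.258 -0.284]
finger_gap 93.686
finger_force 0.0
joints [ 1.232  0.301  1.522 -0.     1.321 -0.067]
top 402.6386267161569 -0.05890083893836505 [[0.0, -1.0, 0.08, 485.79], [-1.0, -0.0, 0.0, -6.4], [-0.0, -0.08, -1.0, 1240.31], [0.0, 0.0, 0.0, 1.0]]
scene 488.57957082001525 -0.16453164029225004 [[0.76, -0.44, 0.48, -57.99], [-0.65, -0.51, 0.56, -738.13], [-0.0, -0.74, -0.67, 996.45], [0.0, 0.0, 0.0, 1.0]]
```

View pics/top0.png

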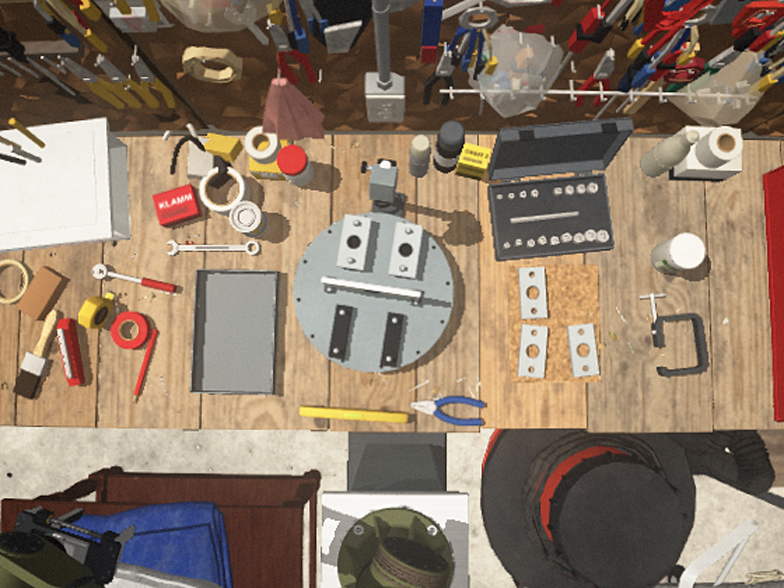

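View pics/scene0.png

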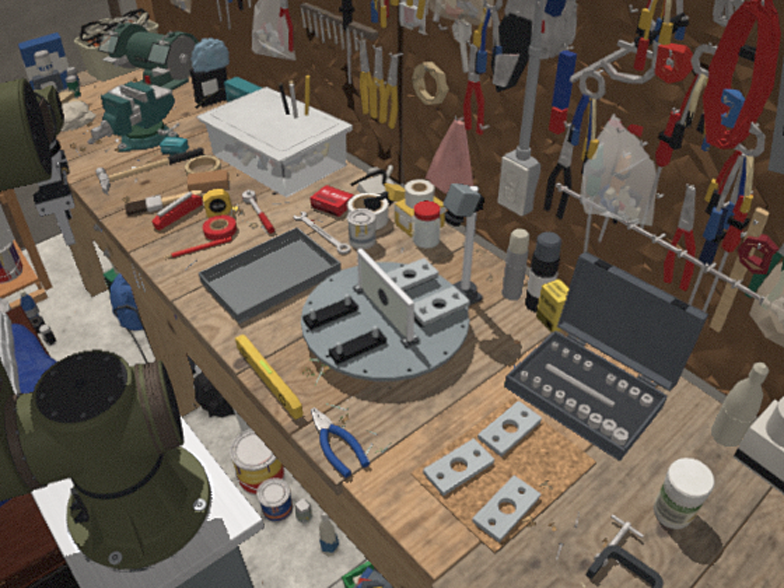

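The top view shows three new plates on the mat at right (px 533,292 / 533,350 / 583,350). Two inspected plates sit behind the sign, the front nests are empty, and the tray is at left (235,332).

```bash
cat >> h.py <<'E'
def rects(W,mask,amin=30):
    n,l,s,_=cv2.connectedComponentsWithStats(mask.astype(np.uint8),connectivity=4)
    out=[]
    for i in range(1,n):
        if s[i,4]<amin: continue
        p=W[l==i]
        (cx,cy),(a,b),t=cv2.minAreaRect(p[:,:2].astype(np.float32))
        if a<b: a,b,t=b,a,t-90
        t=(t+90)%180-90
        out.append((round(cx,1),round(cy,1),round(float(np.median(p[:,2])),1),round(a,1),round(b,1),round(t,1),int(s[i,4])))
    return out
E
python3 - <<'E'
from h import *
c=dict(np.load("top0.npz")); W=cloud(c); z=W[...,2]
x,y=W[...,0],W[...,1]
roi=(x>280)&(x<800)&(y<420)&(y>-420)
for nm,m in dict(mat=roi&(z>10)&(z<22)&(y<-150),done=roi&(z>66)&(z<77),block=roi&(z>55)&(z<65),pins=roi&(z>76)&(z<90),sign=roi&(z>138)&(z<160),tray=roi&(y>120)&(z>18)&(z<36),deck=roi&(z>40)&(z<50),cam=roi&(z>180)).items():
    print(nm,*rects(W,m,4),sep="\n  ")
E
```

```text
mat
  (793.3, -204.3, 14.6, 11.9, 1.0, 6.2, 5)
  (734.9, -317.0, 15.3, 207.0, 131.4, -89.3, 2067)
  (768.3, -207.0, 17.8, 16.8, 0.7, 5.3, 7)
  (730.3, -211.3, 16.3, 30.8, 1.2, 7.5, 12)
  (691.7, -215.2, 16.3, 8.7, 1.0, 3.4, 4)
  (678.9, -406.5, 13.8, 11.7, 0.3, -83.6, 4)
  (675.3, -373.1, 16.8, 14.5, 0.3, -85.7, 5)
  (672.0, -344.1, 17.0, 11.1, 0.6, -84.7, 4)
  (668.5, -309.0, 17.6, 9.9, 0.3, -86.0, 4)
  (660.3, -222.2, 14.1, 11.8, 4.0, 65.2, 6)
  (661.9, -248.6, 19.1, 13.7, 0.4, -84.8, 5)
  (588.9, -298.1, 14.8, 112.1, 57.6, 1.7, 586)
  (546.0, -417.3, 13.5, 12.2, 1.3, -2.0, 5)
  (462.5, -296.3, 14.9, 109.6, 57.8, -5.2, 579)
  (463.7, -398.7, 15.1, 109.5, 43.5, 1.3, 370)
  (352.1, -170.0, 14.0, 38.3, 13.6, 72.1, 52)
  (309.9, -167.6, 13.5, 30.9, 13.3, -88.1, 48)
done
  (742.8, 319.4, 70.3, 69.3, 65.1, 44.9, 370)
  (690.0, 90.8, 71.5, 113.1, 56.5, -8.6, 609)
  (673.3, -17.8, 71.3, 112.5, 56.0, -8.6, 614)
block
  (735.4, 319.9, 63.1, 6.9, 5.5, -19.6, 5)
  (733.4, 288.3, 60.6, 9.0, 2.2, 26.0, 5)
  (725.6, 293.2, 58.0, 6.5, 1.5, -35.5, 4)
  (711.6, 321.5, 57.2, 9.3, 0.1, 88.9, 4)
  (691
[... 721 characters left out ...]
, 25.6, 7.7, 0.7, -68.3, 5)
  (711.9, 322.0, 22.9, 8.3, 0.9, -84.6, 4)
  (541.1, 283.9, 26.2, 299.4, 135.8, 31.2, 247)
  (369.9, 341.7, 27.0, 154.3, 4.6, 89.7, 89)
  (337.3, 179.2, 32.2, 50.6, 19.6, -82.9, 44)
  (339.2, 129.3, 28.9, 17.3, 2.7, 89.0, 8)
  (330.3, 173.1, 35.0, 15.0, 6.1, -0.7, 12)
  (327.6, 156.9, 34.8, 8.9, 3.4, 0.7, 6)
  (324.7, 146.4, 34.8, 6.2, 2.3, 42.8, 4)
deck
  (780.4, 404.9, 46.9, 43.4, 16.9, 48.9, 54)
  (778.3, 357.9, 47.3, 63.4, 19.1, -59.1, 87)
  (588.2, 48.9, 44.4, 339.2, 338.4, -0.0, 7055)
  (745.3, 288.3, 41.7, 12.2, 0.6, 3.5, 5)
  (336.9, 188.8, 40.6, 3.1, 2.9, -87.3, 4)
  (327.6, 108.4, 42.2, 5.9, 2.1, -44.0, 4)
cam
  (763.8, 29.7, 276.5, 72.3, 63.1, 2.4, 610)
```

Emit:
servo_tool(motion=[[[0.44, -0.828, 0, 0, 0, 0.048, 0], [0.44, -0.828, 0, 0, 0, 0.048, 0], [0.44, -0.828, 0, 0, 0, 0.048, 0], [0.44, -0.828, 0, 0, 0, 0.048, 0], [0.44, -0.828, 0, 0, 0, 0.048, 0], [0.44, -0.828, 0, 0, 0, 0.048, 0], [0.44, -0.828, 0, 0, 0, 0.048, 0], [0.44, -0.828, 0, 0, 0, 0.048, 0], [0.44, -0.828, 0, 0, 0, 0.048, 0], [0.44, -0.828, 0, 0, 0, 0.048, 0]]])

```text
clock: 1.1
eef_pos: [368.6, 112.7, 205.4]
eef_rot: [-3.141, 0.0, 3.018]
wrist_force: [0.5, 0.7, 0.4]
finger_gap: 93.6
finger_force: 0.0
```

Emit:
servo_tool(motion=[[[0.3, -0.8, 0, 0, 0, 0.03, 0], [0.3, -0.8, 0, 0, 0, 0.03, 0], [0.3, -0.8, 0, 0, 0, 0.03, 0], [0.3, -0.8, 0, 0, 0, 0.03, 0], [0.3, -0.8, 0, 0, 0, 0.03, 0], [0.3, -0.8, 0, 0, 0, 0.03, 0], [0.3, -0.8, 0, 0, 0, 0.03, 0], [0.3, -0.8, 0, 0, 0, 0.03, 0], [0.3, -0.8, 0, 0, 0, 0.03, 0], [0.3, -0.8, 0, 0, 0, 0.03, 0]]])

```text
clock: 2.1
eef_pos: [517.6, -287.0, 204.1]
eef_rot: [3.141, -0.002, 3.112]
wrist_force: [1.4, 0.7, 0.7]
finger_gap: 94.1
finger_force: 0.0
```

```bash
python3 - <<'E'
from h import *
st()
c=cam("wrist"); save(c,"w1.png",s=1.2); np.savez("w1.npz",**c); print(K(c),c["k1"],np.round(c["cam_to_world"],2).tolist())
W=cloud(c); z=W[...,2]
print(*rects(W,(z>10)&(z<22)&(W[...,1]<-150),200),sep="\n")
E
```

```text
clock 2.1
eef_pos [ 517.646 -286.954  204.055]
eef_rot [ 3.141e+00 -2.000e-03  3.112e+00]
wrist_force [1.356 0.747 0.729]
finger_gap 94.148
finger_force 0.0
joints [-0.568  0.396  1.396 -0.     1.352 -2.109]
331.1542839865743 -0.04617931827517269 [[0.03, 0.97, 0.25, 445.86], [1.0, -0.03, -0.01, -286.11], [0.0, 0.25, -0.97, 383.15], [0.0, 0.0, 0.0, 1.0]]
(350.0, -170.3, 14.3, 43.3, 14.4, 74.9, 606)
(461.3, -298.9, 15.7, 111.9, 56.3, -5.4, 4579)
(463.3, -409.4, 15.6, 112.4, 57.6, 6.2, 4655)
(535.0, -582.8, 16.0, 117.7, 61.5, 17.8, 1584)
(589.0, -300.9, 15.7, 113.0, 56.2, 2.3, 3694)
(669.2, -322.4, 15.6, 202.6, 3.0, -84.3, 739)
(774.2, -340.2, 15.7, 257.2, 85.4, 88.9, 7326)
```

View pics/w1.png

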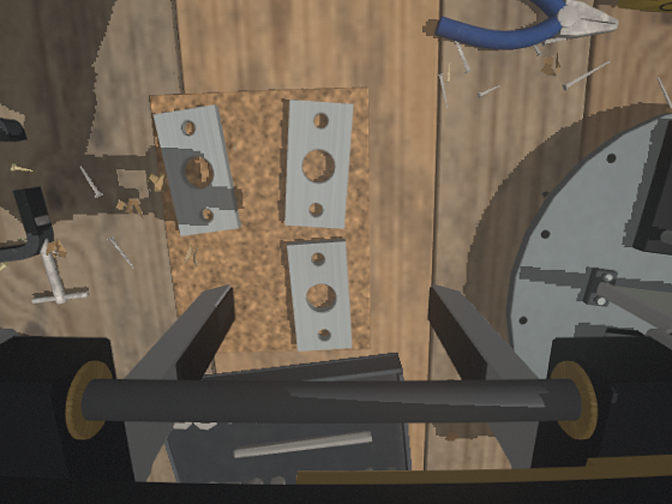

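The wrist view shows the plates clearly: A at (320,295), B at (318,165) and C at (198,170). The wrist depth gives A at (589,-301), so I'm going to grasp A.

Emit:
servo_tool(motion=[[[0.143, -0.027, 0, 0, 0, 0.022, 0], [0.143, -0.027, 0, 0, 0, 0.022, 0], [0.143, -0.027, -0.1, 0, 0, 0.022, 0], [0.143, -0.027, -0.2, 0, 0, 0.022, 0], [0.143, -0.027, -0.28, 0, 0, 0.022, 0], [0.143, -0.027, -0.33, 0, 0, 0.022, 0], [0.143, -0.027, -0.36, 0, 0, 0.022, 0], [0.143, -0.027, -0.38, 0, 0, 0.022, 0], [0.143, -0.027, -0.394, 0, 0, 0.022, 0], [0.143, -0.027, -0.394, 0, 0, 0.022, 0]]])

```text
clock: 3.15
eef_pos: [589.3, -297.6, 8.6]
eef_rot: [-3.142, 0.0, -3.099]
wrist_force: [0.0, -0.4, 0.6]
finger_gap: 94.0
finger_force: 0.0
```

Emit:
servo_tool(motion=[[[0, 0, 0, 0, 0, 0, 0.5], [0, 0, 0, 0, 0, 0, 0.5], [0, 0, 0, 0, 0, 0, 0.5], [0, 0, 0, 0, 0, 0, 0.5], [0, 0, 0, 0, 0, 0, 0.5], [0, 0, 0, 0, 0, 0, 0.5], [0, 0, 0, 0, 0, 0, 0.5], [0, 0, 0, 0, 0, 0, 0.5], [0, 0, 0, 0, 0, 0, 0.5]]], newtons=50)

```text
clock: 4.05
eef_pos: [589.3, -297.8, 8.7]
eef_rot: [-3.141, 0.0, -3.099]
wrist_force: [-0.7, -0.8, 2.4]
finger_gap: 55.3
finger_force: 50.0
```

```bash
python3 - <<'E'
from h import *
st()
c=cam("wrist"); save(c,"w2.png")
W=cloud(c); z=W[...,2]
print(*rects(W,(z>10)&(z<22)&(W[...,1]<-150)&(W[...,0]<660),200),sep="\n")
c=cam("top"); W=cloud(c); z=W[...,2]
print(*rects(W,(z>10)&(z<22)&(W[...,1]<-150)&(W[...,0]<660),100),sep="\n")
E
```

```text
clock 4.05
eef_pos [ 589.254 -297.843    8.661]
eef_rot [-3.141  0.    -3.099]
wrist_force [-0.664 -0.818  2.401]
finger_gap 55.336
finger_force 50.001
joints [-0.523  0.746  1.332 -0.     1.063 -2.137]
(489.7, -406.9, 15.6, 59.6, 58.2, 6.1, 11824)
(486.7, -300.9, 15.7, 60.9, 56.6, -5.1, 11873)
(544.0, -428.8, 12.7, 15.7, 4.2, -22.0, 203)
(581.5, -299.4, 15.7, 97.9, 79.2, 2.4, 14630)
(549.4, -568.7, 15.6, 83.2, 46.8, 20.3, 126)
(462.1, -415.5, 14.8, 104.3, 41.6, 4.1, 258)
(430.5, -656.4, 19.7, 78.7, 43.2, -43.5, 122)
```

Emit:
servo_tool(motion=[[[0, 0, 0, 0, 0, 0, 0.2], [0, 0, 0, 0, 0, 0, 0.2], [0, 0, -0.007, 0, 0, 0, 0.2], [0, 0, -0.007, 0, 0, 0, 0.5], [0, 0, -0.007, 0, 0, 0, 0.5], [0, 0, -0.007, 0, 0, 0, 0.5], [0, 0, -0.007, 0, 0, 0, 0.5], [0, 0, -0.007, 0, 0, 0, 0.5], [0, 0, -0.007, 0, 0, 0, 0.5]]], newtons=60)

```text
clock: 5.05
eef_pos: [589.0, -297.6, 4.8]
eef_rot: [3.141, -0.0, -3.099]
wrist_force: [0.4, -0.4, -1.4]
finger_gap: 55.6
finger_force: 60.0
```

View pics/w2.png

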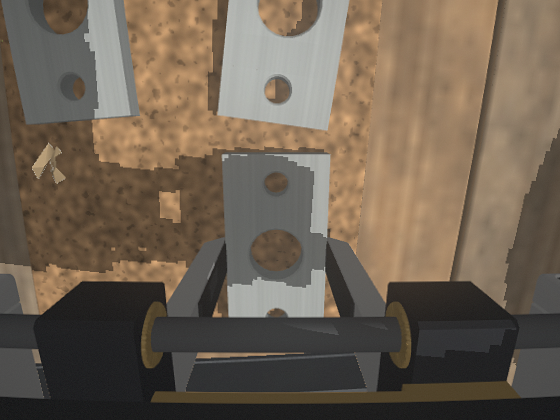

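Emit:
servo_tool(motion=[[[0, 0, 0.06, 0, 0, 0, 0.5], [0, 0, 0.14, 0, 0, 0, 0.5], [0, 0, 0.24, 0, 0, 0, 0.5], [-0.02, 0.06, 0.32, 0, 0, 0, 0.5], [-0.05, 0.14, 0.38, 0, 0, -0.01, 0.5], [-0.08, 0.23, 0.4, 0, 0, -0.02, 0.5], [-0.11, 0.32, 0.4, 0, 0, -0.03, 0.5], [-0.14, 0.41, 0.4, 0, 0, -0.04, 0.5], [-0.17, 0.5, 0.4, 0, 0, -0.05, 0.5], [-0.19, 0.57, 0.4, 0, 0, -0.06, 0.5]]])

```text
clock: 6.05
eef_pos: [492.9, -10.6, 205.1]
eef_rot: [3.141, 0.0, 2.995]
wrist_force: [0.4, 0.1, -1.8]
finger_gap: 55.3
finger_force: 60.0
```

Emit:
servo_tool(motion=[[[-0.017, 0.04, 0, 0, 0, 0, 0.5], [-0.017, 0.045, 0, 0, 0, 0, 0.5], [-0.017, 0.045, 0, 0, 0, 0, 0.5], [-0.017, 0.045, 0, 0, 0, 0, 0.5], [-0.017, 0.045, 0, 0, 0, 0, 0.5]]])

```text
clock: 6.55
eef_pos: [485.9, 8.9, 204.8]
eef_rot: [-3.141, -0.0, 2.994]
wrist_force: [-0.1, 0.5, -2.8]
finger_gap: 55.2
finger_force: 60.0
```

```bash
cat >> h.py <<'E'
def p2w(c,uv,zw):
    f=K(c); Km=np.array([[f,0,c["cx"]],[0,f,c["cy"]],[0,0,1.]])
    p=cv2.undistortPoints(np.array(uv,float).reshape(-1,1,2),Km,np.array([c["k1"],0,0,0.])).reshape(-1,2)
    d=np.c_[p,np.ones(len(p))]; T=np.array(c["cam_to_world"]); d=d@T[:3,:3].T; o=T[:3,3]
    return o+d*((zw-o[2])/d[:,2])[:,None]
E
python3 - <<'E'
from h import *
st()
c=cam("wrist"); save(c,"w3.png",s=1.4); np.savez("w3.npz",**c)
W=cloud(c); z=W[...,2]
for a,b in((55,65),(76,90),(138,156)): print(*rects(W,(z>a)&(z<b)&(W[...,0]<620),60),sep="\n")
E
```

```text
clock 6.55
eef_pos [485.889   8.922 204.798]
eef_rot [-3.141 -0.     2.994]
wrist_force [-0.069  0.535 -2.828]
finger_gap 55.181
finger_force 59.999
joints [-0.057  0.158  1.697 -0.     1.287 -1.48 ]
(435.9, 14.1, 59.5, 34.1, 11.6, 81.7, 449)
(501.3, 115.4, 59.6, 111.7, 34.0, -8.8, 3291)
(472.3, 9.6, 59.8, 21.4, 20.3, -64.8, 365)
(531.2, -0.1, 59.6, 32.4, 18.3, 81.9, 344)
(594.0, 120.7, 59.2, 47.4, 10.4, -83.5, 207)
(461.6, 121.3, 81.5, 10.2, 9.3, -6.0, 116)
(523.9, 1.1, 81.3, 9.8, 9.6, 33.7, 100)
(540.7, 109.6, 81.3, 10.2, 9.8, -4.9, 107)
```

View pics/w3.png

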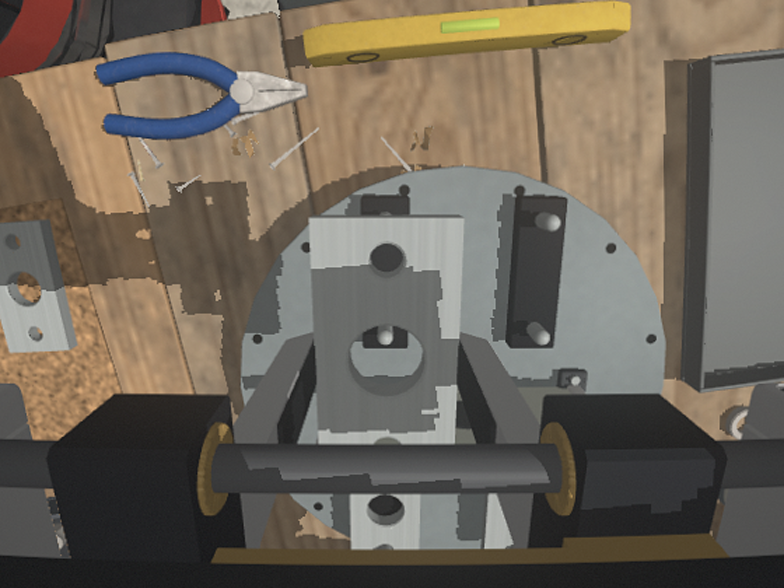

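The plate is held straight. Its front hole is at (386,258) and the bore at (386,358), with pin 1b seen through the bore at (386,336). The pins of 1a are at (549,221) and (540,335).

```bash
cat >> h.py <<'E'
def held(c,lo=8,hi=15,tcp=None):
    """held plate: fit hole/bore circles + edges in world (wrist frame); returns top z, list of (x,y,diam)"""
    s=manip.read_state(); tz=s["eef_pos"][2]; W=cloud(c)
    m=(W[...,2]>tz+lo)&(W[...,2]<tz+hi)&(np.hypot(W[...,0]-s["eef_pos"][0],W[...,1]-s["eef_pos"][1])<75)
    zt=np.median(W[m][:,2]); m=m&(abs(W[...,2]-zt)<1.5)
    n,l,st_,_=cv2.connectedComponentsWithStats(m.astype(np.uint8),connectivity=4)
    m=(l==1+np.argmax(st_[1:,4])).astype(np.uint8)
    cs,h=cv2.findContours(m,cv2.RETR_CCOMP,cv2.CHAIN_APPROX_NONE)
    out=[]
    for k,q in enumerate(cs):
        if h[0][k][3]>=0 and len(q)>25:
            p=p2w(c,q.reshape(-1,2),zt)[:,:2].astype(np.float32)
            (x,y),(a,b),_=cv2.fitEllipse(p); out.append(np.round([x,y,a,b],1).tolist())
    P=W[m>0]
    R=cv2.minAreaRect(P[:,:2].astype(np.float32))
    return s,zt,out,R
E
python3 - <<'E'
from h import *
c=dict(np.load("w3.npz"))
s,zt,o,R=held(c); print(s["eef_pos"],zt,o,R)
E
```

```text
[485.83048961   9.00993901 204.77536135] 215.81605340925563 [[485.1, 7.9, 30.2, 30.2], [445.7, 13.7, 13.2, 13.6]] ((475.6947937011719, 9.391521453857422), (58.36152267456055, 92.49291229248047), 81.38643646240234)
```

Emit:
servo_tool(motion=[[[0, 0, -0.07, 0, 0, 0, 0.5], [0, 0, -0.14, 0, 0, 0, 0.5], [0, 0, -0.2, 0, 0, 0, 0.5], [0, 0, -0.22, 0, 0, 0, 0.5], [0, 0, -0.22, 0, 0, 0, 0.5], [0, 0, -0.22, 0, 0, 0, 0.5]]])

```text
clock: 7.2
eef_pos: [486.4, 9.6, 96.2]
eef_rot: [3.141, 0.002, 2.995]
wrist_force: [-0.1, -0.5, -1.8]
finger_gap: 55.4
finger_force: 60.0
```

```bash
cat >> h.py <<'E'
def pins(c,z0=76,z1=86,amin=25):
    """pin tops: centre of the top cap, fitted from cloud"""
    W=cloud(c); z=W[...,2]
    n,l,s,_=cv2.connectedComponentsWithStats(((z>z0)&(z<z1)).astype(np.uint8),connectivity=4)
    out=[]
    for i in range(1,n):
        if not amin<=s[i,4]<1500: continue
        p=W[l==i]
        # sphere-cap fit, radius 5.5
        from scipy.optimize import least_squares
        f=lambda q:np.hypot(np.hypot(p[:,0]-q[0],p[:,1]-q[1]),p[:,2]-q[2])-5.5
        q=least_squares(f,[*p[:,:2].mean(0),77],loss="soft_l1").x
        out.append(np.round([*q,p[:,2].max(),s[i,4]],1).tolist())
    return out
E
python3 - <<'E'
from h import *
c=cam("wrist"); save(c,"w4.png"); np.savez("w4.npz",**c)
s,zt,o,R=held(c); print(s["eef_pos"],s["wrist_force"],zt,o,R)
print(*pins(c),sep="\n")
W=cloud(c); z=W[...,2]; print(*rects(W,(z>76)&(z<86),25),sep="\n")
print(*rects(W,(z>55)&(z<65),100),sep="\n")
E
```

```text
[486.53819077   9.60170499  96.46045107] [-0.70735089  0.18210317 -1.73924278] 107.23198980934481 [[485.5, 8.5, 30.2, 30.3], [446.2, 14.3, 13.2, 13.6]] ((477.1499938964844, 14.855461120605469), (68.85034942626953, 92.78404235839844), 81.54357147216797)
[462.0, 121.8, 77.5, 84.6, 270.0]
[445.6, 12.7, 77.8, 84.2, 154.0]
[576.7, 0.7, 81.3, 86.0, 1426.0]
(461.7, 121.0, 81.1, 10.3, 10.0, -75.7, 270)
(447.0, 13.1, 82.0, 9.8, 7.2, -60.2, 154)
(576.6, 1.5, 81.4, 102.0, 5.3, 80.9, 1426)
(431.5, 14.9, 59.3, 33.8, 3.3, 81.6, 306)
(493.6, 116.6, 59.7, 96.0, 35.2, -8.1, 6276)
(455.2, 13.4, 59.7, 15.2, 10.8, -82.7, 210)
(502.4, 4.7, 59.7, 33.0, 31.9, 83.2, 1599)
```

View pics/w4.png

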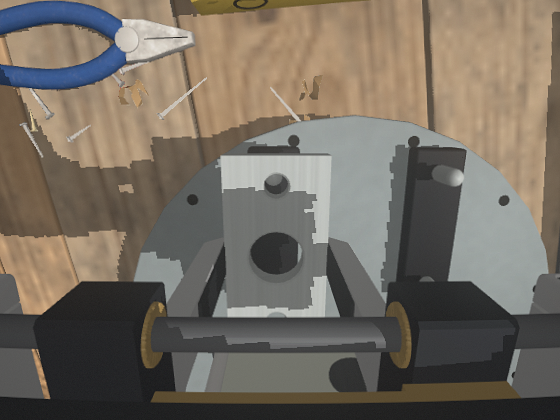

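The front pin 1b shows through the plate's front hole (277,184), about 1.3 mm off in y. I'll correct that and lower partway.

Emit:
servo_tool(motion=[[[-0.001, -0.0026, 0, 0, 0, 0, 0.5], [-0.001, -0.0026, -0.01, 0, 0, 0, 0.5], [-0.001, -0.0026, -0.02, 0, 0, 0, 0.5], [-0.001, -0.0026, -0.025, 0, 0, 0, 0.5], [-0.001, -0.0026, -0.03, 0, 0, 0, 0.5], [-0.001, -0.0026, -0.035, 0, 0, 0, 0.5], [-0.001, -0.0026, -0.04, 0, 0, 0, 0.5], [-0.001, -0.0026, -0.04, 0, 0, 0, 0.5]]])

```text
clock: 8.05
eef_pos: [485.0, 8.5, 74.6]
eef_rot: [-3.142, -0.001, 2.996]
wrist_force: [-0.6, -0.5, -2.2]
finger_gap: 55.4
finger_force: 60.0
```

```bash
python3 - <<'E'
from h import *
st()
c=cam("wrist")
s,zt,o,R=held(c); print(zt,o)
print(*pins(c),sep="\n")
E
```

```text
clock 8.05
eef_pos [484.988   8.521  74.598]
eef_rot [-3.142e+00 -1.000e-03  2.996e+00]
wrist_force [-0.642 -0.498 -2.191]
finger_gap 55.398
finger_force 59.999
joints [-0.058  0.316  1.834 -0.     0.992 -1.483]
85.64012434866774 [[484.2, 7.4, 30.2, 30.3], [444.8, 13.2, 13.2, 13.4]]
[462.1, 121.5, 77.6, 84.4, 350.0]
[522.0, 10.7, 90.1, 86.0, 38.0]
[576.2, 0.5, 79.6, 85.9, 1248.0]
```

Emit:
servo_tool(motion=[[[0, 0, -0.008, 0, 0, 0, 0.5], [0, 0, -0.016, 0, 0, 0, 0.5], [0, 0, -0.022, 0, 0, 0, 0.5], [0, 0, -0.026, 0, 0, 0, 0.5], [0, 0, -0.028, 0, 0, 0, 0.5], [0, 0, -0.028, 0, 0, 0, 0.5]]])

```text
clock: 8.7
eef_pos: [485.2, 8.5, 60.9]
eef_rot: [-3.142, -0.0, 2.995]
wrist_force: [-0.0, -0.9, -2.8]
finger_gap: 54.9
finger_force: 60.0
```

Emit:
servo_tool(motion=[[[0, 0, -0.002, 0, 0, 0, 0.5], [0, 0, -0.003, 0, 0, 0, 0.5], [0, 0, -0.003, 0, 0, 0, 0], [0, 0, -0.003, 0, 0, 0, 0], [0, 0, -0.003, 0, 0, 0, 0], [0, 0, -0.003, 0, 0, 0, 0], [0, 0, 0.02, 0, 0, 0, 0], [0, 0, 0.1, 0, 0, 0, 0], [0, 0, 0.2, 0, 0, 0, 0], [0, 0, 0.2, 0, 0, 0, 0]]])

```text
clock: 9.7
eef_pos: [487.7, 8.4, 167.6]
eef_rot: [3.141, 0.01, 2.996]
wrist_force: [1.4, 0.5, -1.5]
finger_gap: 94.1
finger_force: 0.0
```

Emit:
servo_tool(motion=[[[-0.01, -0.08, 0.08, 0, 0, 0.017, 0], [-0.02, -0.18, 0.08, 0, 0, 0.017, 0], [-0.025, -0.28, 0.08, 0, 0, 0.017, 0], [-0.03, -0.38, 0.06, 0, 0, 0.017, 0], [-0.04, -0.48, 0.06, 0, 0, 0.017, 0], [-0.046, -0.56, 0.06, 0, 0, 0.017, 0], [-0.046, -0.61, 0.03, 0, 0, 0.017, 0], [-0.046, -0.612, 0.0, 0, 0, 0.017, 0], [-0.046, -0.612, 0, 0, 0, 0.017, 0], [-0.046, -0.612, 0, 0, 0, 0.017, 0]]])

```text
clock: 10.7
eef_pos: [462.2, -297.2, 161.5]
eef_rot: [-3.142, 0.0, 3.049]
wrist_force: [0.2, 0.1, 0.5]
finger_gap: 94.2
finger_force: 0.0
```

```bash
python3 - <<'E'
from h import *
st()
c=cam("wrist"); np.savez("w5.npz",**c); save(c,"w5.png")
W=cloud(c); z=W[...,2]
print(*rects(W,(z>12)&(z<20)&(W[...,1]<-150)&(W[...,0]<660),300),sep="\n")
c=cam("top"); W=cloud(c); z=W[...,2]
print("top",*rects(W,(z>66)&(z<77)&(W[...,0]<550),100),sep="\n")
E
```

```text
clock 10.7
eef_pos [ 462.233 -297.244  161.549]
eef_rot [-3.142  0.     3.049]
wrist_force [0.172 0.11  0.53 ]
finger_gap 94.199
finger_force 0.0
joints [-0.638  0.338  1.576 -0.     1.227 -2.116]
(308.0, -168.5, 14.5, 36.7, 14.3, -88.6, 584)
(350.3, -170.3, 14.3, 43.0, 14.0, 73.7, 617)
(461.5, -298.8, 15.7, 112.8, 56.0, -5.4, 5246)
(463.2, -409.6, 15.6, 112.5, 57.9, 5.7, 4531)
(502.0, -571.0, 15.6, 63.9, 14.7, 10.1, 385)
top
(485.0, 10.5, 71.3, 112.0, 55.9, -8.2, 628)
```

Emit:
servo_tool(motion=[[[0, 0, -0.1, 0, 0, 0, 0], [0, 0, -0.2, 0, 0, 0, 0], [0, 0, -0.27, 0, 0, 0, 0], [0, 0, -0.3, 0, 0, 0, 0], [0, 0, -0.313, 0, 0, 0, 0], [0, 0, -0.313, 0, 0, 0, 0], [0, 0, -0.313, 0, 0, 0, 0.2], [0, 0, -0.313, 0, 0, 0, 0.5], [0, 0, -0.313, 0, 0, 0, 0.5], [0, 0, -0.313, 0, 0, 0, 0.5]]], newtons=60)

```text
clock: 11.8
eef_pos: [462.3, -297.6, 4.9]
eef_rot: [-3.141, 0.001, 3.049]
wrist_force: [-0.2, -0.1, -0.1]
finger_gap: 65.2
finger_force: 0.0
```

Emit:
servo_tool(motion=[[[0, 0, 0, 0, 0, 0, 0.5], [0, 0, 0, 0, 0, 0, 0.5], [0, 0, 0, 0, 0, 0, 0.5], [0, 0, 0.06, 0, 0, 0, 0.5], [0, 0, 0.14, 0, 0, 0, 0.5], [0, 0, 0.24, 0, 0, 0, 0.5], [0.005, 0.06, 0.3, 0, 0, 0, 0.5], [0.01, 0.14, 0.32, 0, 0, 0, 0.5], [0.02, 0.24, 0.32, 0, 0, 0, 0.5], [0.03, 0.33, 0.32, 0, 0, 0, 0.5]]])

```text
clock: 12.8
eef_pos: [476.9, -130.8, 164.6]
eef_rot: [-3.142, 0.0, 3.048]
wrist_force: [-0.4, 1.0, -1.2]
finger_gap: 55.5
finger_force: 60.0
```

Emit:
servo_tool(motion=[[[0.01, 0.09, 0, 0, 0, -0.017, 0.5], [0.02, 0.18, 0, 0, 0, -0.017, 0.5], [0.03, 0.27, 0, 0, 0, -0.017, 0.5], [0.04, 0.36, 0, 0, 0, -0.017, 0.5], [0.048, 0.44, 0, 0, 0, -0.017, 0.5], [0.048, 0.499, 0, 0, 0, -0.017, 0.5], [0.048, 0.499, -0.05, 0, 0, -0.017, 0.5], [0.048, 0.499, -0.11, 0, 0, -0.017, 0.5], [0.048, 0.499, -0.137, 0, 0, -0.017, 0.5], [0.048, 0.499, -0.137, 0, 0, -0.017, 0.5]]])

```text
clock: 13.8
eef_pos: [500.2, 116.7, 94.4]
eef_rot: [-3.141, -0.003, 2.995]
wrist_force: [0.3, 0.2, -1.9]
finger_gap: 55.6
finger_force: 60.0
```

```bash
python3 - <<'E'
from h import *
st()
c=cam("wrist"); np.savez("w6.npz",**c); save(c,"w6.png")
s,zt,o,R=held(c); print(zt,o)
print(s["eef_pos"],*pins(c),sep="\n")
E
```

```text
clock 13.8
eef_pos [500.243 116.736  94.367]
eef_rot [-3.141e+00 -3.000e-03  2.995e+00]
wrist_force [ 0.301  0.205 -1.942]
finger_gap 55.573
finger_force 59.999
joints [ 0.158  0.345  1.739 -0.     1.061 -1.266]
105.53755235536511 [[498.9, 115.8, 30.3, 30.4], [459.5, 121.6, 13.2, 13.4]]
[501.05917551 116.80903617  95.89748617]
[445.8, 12.8, 77.6, 83.8, 291.0]
[462.0, 121.3, 77.7, 84.3, 250.0]
[590.8, 95.6, 81.1, 86.0, 1476.0]
```

Emit:
servo_tool(motion=[[[0.0014, 0.0003, 0, 0, 0, 0, 0.5], [0.0014, 0.0003, -0.01, 0, 0, 0, 0.5], [0.0014, 0.0003, -0.018, 0, 0, 0, 0.5], [0.0014, 0.0003, -0.024, 0, 0, 0, 0.5], [0.0014, 0.0003, -0.03, 0, 0, 0, 0.5], [0.0014, 0.0003, -0.036, 0, 0, 0, 0.5], [0.0014, 0.0003, -0.042, 0, 0, 0, 0.5], [0.0014, 0.0003, -0.042, 0, 0, 0, 0.5]]])

```text
clock: 14.65
eef_pos: [501.7, 117.1, 74.5]
eef_rot: [-3.141, -0.001, 2.995]
wrist_force: [-0.4, -0.4, -2.3]
finger_gap: 55.5
finger_force: 60.0
```

Emit:
servo_tool(motion=[[[0, 0, -0.01, 0, 0, 0, 0.5], [0, 0, -0.02, 0, 0, 0, 0.5], [0, 0, -0.027, 0, 0, 0, 0.5], [0, 0, -0.03, 0, 0, 0, 0.5], [0, 0, -0.03, 0, 0, 0, 0], [0, 0, -0.03, 0, 0, 0, 0], [0, 0, -0.03, 0, 0, 0, 0], [0, 0, -0.02, 0, 0, 0, 0], [0, 0, 0.05, 0, 0, 0, 0], [0, 0, 0.15, 0, 0, 0, 0]]])

```text
clock: 15.65
eef_pos: [500.6, 116.9, 149.4]
eef_rot: [-3.14, -0.004, 2.995]
wrist_force: [0.8, 0.2, 0.3]
finger_gap: 93.7
finger_force: 0.0
```

Emit:
servo_tool(motion=[[[0, 0, 0.1, 0, 0, -0.04, 0], [0.03, -0.02, 0.1, 0, 0, -0.08, 0], [0.06, -0.05, 0.1, 0, 0, -0.12, 0], [0.1, -0.08, 0.1, 0, 0, -0.16, 0], [0.14, -0.11, 0.1, 0, 0, -0.2, 0], [0.171, -0.137, 0.1, 0, 0, -0.24, 0], [0.171, -0.137, 0.1, 0, 0, -0.28, 0], [0.171, -0.137, 0.1, 0, 0, -0.32, 0], [0.171, -0.137, 0.1, 0, 0, -0.36, 0], [0.171, -0.137, 0.1, 0, 0, -0.4, 0]]])

```text
clock: 16.65
eef_pos: [587.4, 48.6, 200.2]
eef_rot: [3.142, -0.0, 1.734]
wrist_force: [-0.1, 0.7, 0.7]
finger_gap: 93.9
finger_force: 0.0
```

Emit:
servo_tool(motion=[[[0, 0, 0, 0, 0, -0.04, 0], [0, 0, 0, 0, 0, -0.08, 0], [0, 0, 0, 0, 0, -0.101, 0], [0, 0, 0, 0, 0, -0.101, 0], [0, 0, 0, 0, 0, -0.101, 0], [0, 0, 0, 0, 0, -0.101, 0]]])

```text
clock: 17.25
eef_pos: [587.3, 48.7, 200.0]
eef_rot: [3.142, -0.0, 1.423]
wrist_force: [-0.4, 0.2, 0.6]
finger_gap: 94.0
finger_force: 0.0
```

```bash
python3 - <<'E'
from h import *
st()
c=cam("top"); W=cloud(c); z=W[...,2]; save(c,"t2.png",s=1.4)
print("top",*rects(W,(z>66)&(z<77)&(W[...,0]<550)&(W[...,0]>350),100),sep="\n")
c=cam("wrist"); W=cloud(c); z=W[...,2]; save(c,"w7.png")
print(*rects(W,(z>145)&(z<155),200),sep="\n")
E
```

```text
clock 17.25
eef_pos [587.333  48.658 200.034]
eef_rot [ 3.142 -0.     1.423]
wrist_force [-0.437  0.246  0.592]
finger_gap 93.966
finger_force 0.0
joints [0.021 0.392 1.411 0.    1.339 0.168]
top
(589.0, 58.5, 149.4, 172.7, 12.1, 81.5, 3829)
(785.1, 19.7, 149.8, 18.5, 9.3, 60.9, 265)
```

```bash
python3 - <<'E'
from h import *
c=cam("scene"); W=cloud(c); z=W[...,2]
print(*rects(W,(z>60)&(z<80)&(W[...,0]<560)&(W[...,0]>400)&(W[...,1]<180)&(W[...,1]>-60),100),sep="\n")
E
```

```text
(498.4, 116.4, 70.4, 114.5, 62.8, -10.1, 623)
(483.0, 8.0, 70.6, 114.4, 61.7, -8.5, 700)
```

Emit:
servo_tool(motion=[[[0, 0, -0.05, 0, 0, 0, 0], [0, 0, -0.1, 0, 0, 0, 0], [0, 0, -0.134, 0, 0, 0, 0], [0, 0, -0.134, 0, 0, 0, 0.9], [0, 0, -0.134, 0, 0, 0, 0.9], [0, 0, -0.134, 0, 0, 0, 0.9], [0, 0, -0.134, 0, 0, 0, 0.9], [0, 0, -0.134, 0, 0, 0, 0.9], [0, 0, -0.134, 0, 0, 0, 0.9], [0, 0, -0.134, 0, 0, 0, 0.9]]], newtons=35)

```text
clock: 18.4
eef_pos: [587.4, 48.7, 133.1]
eef_rot: [3.141, -0.0, 1.422]
wrist_force: [-0.0, -0.6, -0.5]
finger_gap: 41.1
finger_force: 0.0
```

Emit:
servo_tool(motion=[[[0, 0, 0, 0, 0, 0, 1], [0, 0, 0, 0, 0, 0, 1], [0, 0, 0, 0, 0, 0, 1], [0, 0, 0, 0, 0, 0, 1], [0, 0, 0, 0, 0, 0, 1], [0, 0, 0, 0, 0, 0, 1]]])

```text
clock: 19.0
eef_pos: [586.9, 48.7, 132.9]
eef_rot: [-3.14, 0.0, 1.422]
wrist_force: [-6.0, 0.7, 2.1]
finger_gap: 11.8
finger_force: 35.0
```

Emit:
servo_tool(motion=[[[0, 0, 0, 0, 0, 0.01, 1], [0, 0, 0, 0, 0, 0.03, 1], [0, 0, 0, 0, 0, 0.06, 1], [0, 0, 0, 0, 0, 0.1, 1], [0, 0, 0, 0, 0, 0.14, 1], [0, 0, 0, 0, 0, 0.18, 1], [0, 0, 0, 0, 0, 0.22, 1], [0, 0, 0, 0, 0, 0.26, 1], [0, 0, 0, 0, 0, 0.3, 1], [0, 0, 0, 0, 0, 0.34, 1]]])

```text
clock: 20.0
eef_pos: [586.6, 48.6, 132.9]
eef_rot: [-3.14, -0.002, 2.495]
wrist_force: [-8.6, -0.6, 5.2]
finger_gap: 11.5
finger_force: 35.0
```

Emit:
servo_tool(motion=[[[0, 0, 0, 0, 0, 0.04, 1], [0, 0, 0, 0, 0, 0.08, 1], [0, 0, 0, 0, 0, 0.12, 1], [0, 0, 0, 0, 0, 0.16, 1], [0, 0, 0, 0, 0, 0.2, 1], [0, 0, 0, 0, 0, 0.24, 1], [0, 0, 0, 0, 0, 0.28, 1], [0, 0, 0, 0, 0, 0.32, 1], [0, 0, 0, 0, 0, 0.36, 1], [0, 0, 0, 0, 0, 0.38, 1]]])

```text
clock: 21.0
eef_pos: [586.6, 48.2, 132.9]
eef_rot: [3.141, -0.002, -2.595]
wrist_force: [-8.5, -2.5, 4.8]
finger_gap: 11.7
finger_force: 35.1
```

Emit:
servo_tool(motion=[[[0, 0, 0, 0, 0, 0, 1], [0, 0, 0, 0, 0, 0, 1], [0, 0, 0, 0, 0, 0, 0.4], [0, 0, 0, 0, 0, 0, 0.4], [0, 0, 0, 0, 0, 0, 0.4], [0, 0, 0, 0, 0, 0, 0.4], [0, 0, 0, 0, 0, 0, 0.4], [0, 0, 0.05, 0, 0, 0, 0.4], [0, 0, 0.12, 0, 0, 0, 0.4], [0, 0, 0.14, 0, 0, 0, 0.4]]])

```text
clock: 22.0
eef_pos: [588.4, 48.7, 206.5]
eef_rot: [-3.139, 0.004, -2.6]
wrist_force: [0.0, -0.7, 0.5]
finger_gap: 56.2
finger_force: 0.0
```

Emit:
servo_tool(motion=[[[0, 0, 0, 0, 0, -0.045, 0.4], [0, 0, 0, 0, 0, -0.09, 0.4], [0, 0, 0, 0, 0, -0.135, 0.4], [0, 0, 0, 0, 0, -0.18, 0.4], [0, 0, 0, 0, 0, -0.225, 0.4], [0, 0, 0, 0, 0, -0.27, 0.4], [0, 0, 0, 0, 0, -0.315, 0.4], [0, 0, 0, 0, 0, -0.36, 0.4], [0, 0, 0, 0, 0, -0.405, 0.4], [0, 0, 0, 0, 0, -0.45, 0.4]]])

```text
clock: 23.0
eef_pos: [587.2, 48.6, 202.4]
eef_rot: [-3.141, -0.0, 2.264]
wrist_force: [-0.7, 0.4, -1.1]
finger_gap: 56.0
finger_force: 0.0
```

Emit:
servo_tool(motion=[[[0, 0, 0, 0, 0, -0.045, 0.4], [0, 0, 0, 0, 0, -0.09, 0.4], [0, 0, 0, 0, 0, -0.135, 0.4], [0, 0, 0, 0, 0, -0.18, 0.4], [0, 0, 0, 0, 0, -0.225, 0.4], [0, 0, 0, 0, 0, -0.27, 0.4], [0, 0, 0, 0, 0, -0.315, 0.4], [0, 0, 0, 0, 0, -0.36, 0.4], [0, 0, 0, 0, 0, -0.405, 0.4], [0, 0, 0, 0, 0, -0.45, 0.4]]])

```text
clock: 24.0
eef_pos: [587.2, 48.7, 202.4]
eef_rot: [-3.141, 0.0, 0.85]
wrist_force: [0.0, 0.9, -0.3]
finger_gap: 56.1
finger_force: 0.0
```

Emit:
servo_tool(motion=[[[0, 0, 0, 0, 0, -0.045, 0.4], [0, 0, 0, 0, 0, -0.09, 0.4], [0, 0, 0, 0, 0, -0.1, 0.4], [0, 0, 0, 0, 0, -0.1, 0.4], [0, 0, 0, 0, 0, -0.1, 0.4], [0, 0, 0, 0, 0, -0.1, 0.4]]])

```text
clock: 24.6
eef_pos: [587.3, 48.7, 202.8]
eef_rot: [-3.141, 0.0, 0.543]
wrist_force: [1.0, -0.0, 1.2]
finger_gap: 56.3
finger_force: 0.0
```

```bash
python3 - <<'E'
from h import *
st()
for n in("wrist","scene"):
    c=cam(n); W=cloud(c); z=W[...,2]
    print(*rects(W,(z>143)&(z<155)&(abs(W[...,0]-588)<110)&(abs(W[...,1]-50)<110),40),sep="\n")
E
```

```text
clock 24.6
eef_pos [587.307  48.653 202.778]
eef_rot [-3.141  0.     0.543]
wrist_force [ 1.008 -0.038  1.159]
finger_gap 56.271
finger_force 0.0
joints [0.02  0.39  1.407 0.    1.345 1.048]
(596.4, 52.8, 149.4, 174.0, 12.0, 31.1, 3797)
(581.9, 44.3, 148.6, 190.7, 13.2, 31.3, 206)
```

Emit:
servo_tool(motion=[[[0, 0, -0.06, 0, 0, 0, 0.4], [0, 0, -0.12, 0, 0, 0, 0.4], [0, 0, -0.139, 0, 0, 0, 0.4], [0, 0, -0.139, 0, 0, 0, 0.4], [0, 0, -0.139, 0, 0, 0, 1], [0, 0, -0.139, 0, 0, 0, 1], [0, 0, -0.139, 0, 0, 0, 1], [0, 0, -0.139, 0, 0, 0, 1], [0, 0, -0.139, 0, 0, 0, 1], [0, 0, -0.139, 0, 0, 0, 1]]])

```text
clock: 25.7
eef_pos: [587.4, 48.7, 133.6]
eef_rot: [-3.141, -0.0, 0.542]
wrist_force: [-3.5, 5.9, 2.1]
finger_gap: 11.9
finger_force: 7.8
```

Emit:
servo_tool(motion=[[[0, 0, 0, 0, 0, 0, 1], [0, 0, 0, 0, 0, 0, 1], [0, 0, 0, 0, 0, 0.01, 1], [0, 0, 0, 0, 0, 0.03, 1], [0, 0, 0, 0, 0, 0.06, 1], [0, 0, 0, 0, 0, 0.1, 1], [0, 0, 0, 0, 0, 0.14, 1], [0, 0, 0, 0, 0, 0.18, 1], [0, 0, 0, 0, 0, 0.21, 1], [0, 0, 0, 0, 0, 0.24, 1]]])

```text
clock: 26.7
eef_pos: [587.0, 49.0, 133.6]
eef_rot: [-3.141, -0.0, 1.3]
wrist_force: [-3.8, 1.4, 4.6]
finger_gap: 11.8
finger_force: 35.1
```

Emit:
servo_tool(motion=[[[0, 0, 0, 0, 0, 0.015, 1], [0, 0, 0, 0, 0, 0.025, 1], [0, 0, 0, 0, 0, 0.035, 1], [0, 0, 0, 0, 0, 0.04, 1], [0, 0, 0, 0, 0, 0.045, 1], [0, 0, 0, 0, 0, 0.045, 1]]])

```text
clock: 27.3
eef_pos: [586.9, 49.0, 133.6]
eef_rot: [-3.14, -0.0, 1.438]
wrist_force: [-5.3, 2.3, 3.8]
finger_gap: 11.4
finger_force: 35.1
```

```bash
python3 - <<'E'
from h import *
st(); print(manip.read_state()["moment"])
c=cam("scene"); W=cloud(c); z=W[...,2]
print(*rects(W,(z>143)&(z<155)&(abs(W[...,0]-588)<110)&(abs(W[...,1]-50)<110),40),sep="\n")
E
```

```text
clock 27.3
eef_pos [586.914  49.007 133.561]
eef_rot [-3.14  -0.     1.438]
wrist_force [-5.349  2.303  3.836]
finger_gap 11.437
finger_force 35.097
joints [2.100e-02 4.510e-01 1.486e+00 1.000e-03 1.205e+00 1.540e-01]
[ 0.38640745  0.89813274 -0.26615564]
(592.0, 102.3, 147.6, 46.0, 10.8, 80.3, 40)
(582.8, 5.6, 148.2, 116.3, 35.4, 88.7, 178)
```

Emit:
servo_tool(motion=[[[0, 0, 0, 0, 0, 0.003, 1], [0, 0, 0, 0, 0, 0.003, 1], [0, 0, 0, 0, 0, 0, 0.4], [0, 0, 0, 0, 0, 0, 0.4], [0, 0, 0, 0, 0, 0, 0.4], [0, 0, 0, 0, 0, 0, 0.4], [0, 0, 0, 0, 0, 0, 0.4], [0, 0, 0.05, 0, 0, 0, 0.2], [0, 0, 0.12, 0, 0, 0, 0], [0, 0, 0.14, 0, 0, 0, 0]]])

```text
clock: 28.35
eef_pos: [588.4, 48.7, 207.0]
eef_rot: [3.137, -0.001, 1.437]
wrist_force: [1.1, -0.0, 0.3]
finger_gap: 72.4
finger_force: 0.0
```

Emit:
servo_tool(motion=[[[-0.02, 0.02, 0, 0, 0, 0.04, 0], [-0.05, 0.05, 0, 0, 0, 0.08, 0], [-0.08, 0.08, 0, 0, 0, 0.12, 0], [-0.11, 0.1, 0, 0, 0, 0.16, 0], [-0.14, 0.12, 0, 0, 0, 0.2, 0], [-0.171, 0.137, 0, 0, 0, 0.24, 0], [-0.171, 0.137, 0, 0, 0, 0.28, 0], [-0.171, 0.137, 0, 0, 0, 0.32, 0], [-0.171, 0.137, 0, 0, 0, 0.36, 0], [-0.171, 0.137, 0, 0, 0, 0.4, 0]]])

```text
clock: 29.35
eef_pos: [501.7, 117.2, 203.0]
eef_rot: [-3.141, -0.0, 2.699]
wrist_force: [0.2, -0.1, -1.0]
finger_gap: 94.1
finger_force: 0.0
```

Emit:
servo_tool(motion=[[[0, 0, 0, 0, 0, 0.04, 0], [0, 0, 0, 0, 0, 0.08, 0], [0, 0, 0, 0, 0, 0.095, 0], [0, 0, 0, 0, 0, 0.095, 0], [0, 0, 0, 0, 0, 0.095, 0]]])

```text
clock: 29.85
eef_pos: [501.8, 117.1, 203.2]
eef_rot: [-3.141, -0.0, 2.991]
wrist_force: [0.2, -0.2, 0.6]
finger_gap: 93.8
finger_force: 0.0
```

```bash
python3 - <<'E'
from h import *
st()
c=cam("scene"); W=cloud(c); z=W[...,2]; save(c,"s3.png",s=1.4)
print(*rects(W,(z>143)&(z<155)&(abs(W[...,0]-588)<110)&(abs(W[...,1]-50)<110),40),sep="\n")
print(*rects(W,(z>20)&(z<36)&(W[...,1]>150)&(W[...,1]<420)&(W[...,0]<700)&(W[...,0]>380),40),sep="\n")
c=cam("wrist"); W=cloud(c); z=W[...,2]
print(*rects(W,(z>66)&(z<77),300),sep="\n"); print(*pins(c),sep="\n")
E
```

```text
clock 29.85
eef_pos [501.772 117.133 203.167]
eef_rot [-3.141 -0.     2.991]
wrist_force [ 0.199 -0.192  0.561]
finger_gap 93.773
finger_force 0.0
joints [ 0.158  0.225  1.621  0.     1.296 -1.262]
(583.7, 46.1, 148.1, 195.5, 14.8, 82.3, 251)
(629.2, 326.5, 25.3, 83.2, 7.6, 89.3, 40)
(495.5, 263.2, 24.9, 228.0, 13.4, -1.4, 184)
(485.5, 6.9, 71.7, 112.9, 57.9, -8.4, 5335)
(501.8, 115.4, 71.7, 112.1, 56.1, -8.5, 5702)
(588.8, 76.2, 71.4, 137.9, 4.3, 82.7, 629)
(690.5, -23.9, 71.7, 72.2, 56.9, -7.7, 2095)
(698.9, 86.0, 71.7, 55.2, 54.9, 82.6, 1549)
[445.4, 12.9, 77.7, 84.0, 125.0]
[462.0, 121.4, 77.8, 84.3, 112.0]
[525.2, 1.2, 77.8, 83.9, 103.0]
[541.1, 109.6, 77.6, 85.0, 103.0]
[588.7, 76.7, 80.8, 86.0, 602.0]
[712.4, -26.9, 77.6, 83.7, 86.0]
```

View pics/s3.png

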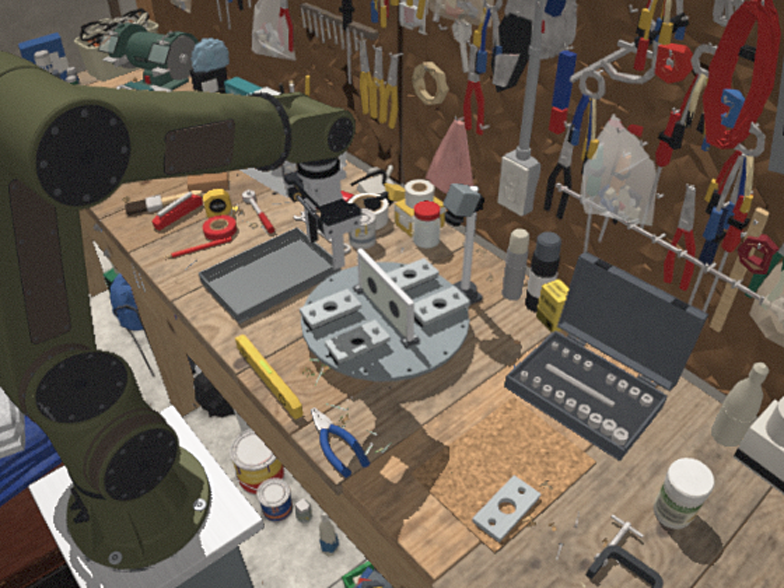

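The sign shows its other face, the deck is at the stop (pins at -8.5°), and the inspected plates are in front. Next I'm gripping the one at left.

Emit:
servo_tool(motion=[[[0, 0, -0.09, 0, 0, 0, 0], [0, 0, -0.18, 0, 0, 0, 0], [0, 0, -0.24, 0, 0, 0, 0], [0, 0, -0.275, 0, 0, 0, 0], [0, 0, -0.284, 0, 0, 0, 0], [0, 0, -0.284, 0, 0, 0, 0.5], [0, 0, -0.284, 0, 0, 0, 0.5], [0, 0, -0.284, 0, 0, 0, 0.5], [0, 0, -0.284, 0, 0, 0, 0.5], [0, 0, -0.284, 0, 0, 0, 0.5]]], newtons=60)

```text
clock: 30.95
eef_pos: [502.1, 117.2, 62.0]
eef_rot: [3.141, 0.001, 2.992]
wrist_force: [0.2, 0.2, 0.2]
finger_gap: 57.3
finger_force: 0.0
```

Emit:
servo_tool(motion=[[[0, 0, 0, 0, 0, 0, 0.5], [0, 0, 0, 0, 0, 0, 0.5], [0, 0, 0, 0, 0, 0, 0.5], [0, 0, 0.02, 0, 0, 0, 0.5], [0, 0, 0.05, 0, 0, 0, 0.5], [0, 0, 0.1, 0, 0, 0, 0.5], [0, 0, 0.18, 0, 0, 0, 0.5], [0, 0, 0.26, 0, 0, 0, 0.5], [0, 0, 0.28, 0, 0, 0, 0.5], [0, 0, 0.28, 0, 0, 0, 0.5]]])

```text
clock: 31.95
eef_pos: [502.1, 117.2, 202.4]
eef_rot: [3.141, 0.002, 2.992]
wrist_force: [-0.3, -0.4, -3.4]
finger_gap: 55.0
finger_force: 60.0
```

Emit:
servo_tool(motion=[[[0, 0.03, 0, 0, 0, -0.04, 0.5], [0, 0.08, 0, 0, 0, -0.08, 0.5], [0, 0.14, 0, 0, 0, -0.12, 0.5], [0, 0.2, 0, 0, 0, -0.17, 0.5], [0, 0.27, 0, 0, 0, -0.21, 0.5], [0, 0.34, 0, 0, 0, -0.26, 0.5], [0, 0.4, 0, 0, 0, -0.3, 0.5], [0, 0.44, 0, 0, 0, -0.35, 0.5], [0, 0.44, 0, 0, 0, -0.39, 0.5], [0, 0.44, 0, 0, 0, -0.43, 0.5]]])

```text
clock: 32.95
eef_pos: [500.9, 337.4, 198.2]
eef_rot: [-3.138, 0.002, 1.637]
wrist_force: [-0.5, -0.6, -2.3]
finger_gap: 55.2
finger_force: 60.0
```

```bash
python3 - <<'E'
from h import *
st()
c=cam("wrist"); save(c,"w8.png",s=1.2); np.savez("w8.npz",**c)
W=cloud(c); z=W[...,2]; x,y=W[...,0],W[...,1]
roi=(x>330)&(x<670)&(y>230)&(y<460)
print(*rects(W,roi&(z>22)&(z<32),60),sep="\n"); print(*rects(W,roi&(z>2.5)&(z<6.5),800),sep="\n")
c=cam("scene"); W=cloud(c); z=W[...,2]; x,y=W[...,0],W[...,1]
roi=(x>330)&(x<670)&(y>230)&(y<460)&(z>22)&(z<32)
r=cv2.minAreaRect(W[roi][:,:2].astype(np.float32)); print("scene",r,roi.sum())
E
```

```text
clock 32.95
eef_pos [500.889 337.389 198.244]
eef_rot [-3.138e+00  2.000e-03  1.637e+00]
wrist_force [-0.514 -0.582 -2.261]
finger_gap 55.218
finger_force 59.994
joints [ 0.532  0.429  1.363 -0.     1.354  0.466]
(501.4, 350.9, 27.3, 271.1, 180.5, -1.0, 3160)
(504.8, 263.2, 27.0, 57.3, 4.5, -0.6, 239)
(501.4, 350.7, 3.8, 264.2, 173.3, -0.9, 23161)
scene ((498.5361328125, 350.027587890625), (189.3436279296875, 274.6003112792969), 88.65544128417969) 461
```

View pics/w8.png

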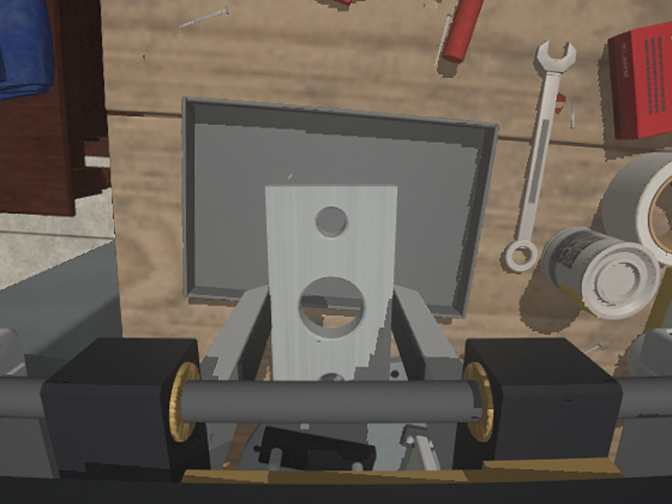

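The tray is seen at centre (501,351) with the plate held over it. I'm laying the plate in its far half.

Emit:
servo_tool(motion=[[[0.06, 0.02, 0, 0, 0, -0.028, 0.5], [0.12, 0.026, 0, 0, 0, -0.028, 0.5], [0.12, 0.026, -0.08, 0, 0, -0.028, 0.5], [0.12, 0.026, -0.17, 0, 0, -0.028, 0.5], [0.12, 0.026, -0.26, 0, 0, -0.028, 0.5], [0.12, 0.026, -0.32, 0, 0, -0.028, 0.5], [0.12, 0.026, -0.36, 0, 0, -0.028, 0.5], [0.12, 0.026, -0.38, 0, 0, -0.028, 0.5], [0.12, 0.026, -0.388, 0, 0, -0.028, 0.5], [0.12, 0.026, -0.388, 0, 0, -0.028, 0.5]]])

```text
clock: 34.05
eef_pos: [561.9, 350.1, 7.6]
eef_rot: [-3.142, -0.0, 1.555]
wrist_force: [-0.5, -0.2, -2.4]
finger_gap: 55.3
finger_force: 60.0
```

Emit:
servo_tool(motion=[[[0, 0, -0.001, 0, 0, 0, 0.5], [0, 0, -0.002, 0, 0, 0, 0.5], [0, 0, -0.002, 0, 0, 0, 0.5]]])

```text
clock: 34.35
eef_pos: [562.1, 350.3, 7.0]
eef_rot: [3.141, -0.0, 1.554]
wrist_force: [-0.5, -0.2, -1.4]
finger_gap: 55.7
finger_force: 60.0
```

Emit:
servo_tool(motion=[[[0, 0, -0.002, 0, 0, 0, 0.5], [0, 0, -0.002, 0, 0, 0, 0.2], [0, 0, -0.002, 0, 0, 0, 0.1], [0, 0, -0.002, 0, 0, 0, 0.1], [0, 0, -0.002, 0, 0, 0, 0.1], [0, 0, 0.03, 0, 0, 0, 0.1], [0, 0, 0.1, 0, 0, 0, 0.1], [0, 0, 0.2, 0, 0, 0, 0], [0, 0, 0.3, 0, 0, 0, 0], [0, 0, 0.38, 0, 0, 0, 0]]])

```text
clock: 35.35
eef_pos: [562.0, 350.2, 201.2]
eef_rot: [3.139, -0.002, 1.554]
wrist_force: [0.7, -0.3, 0.2]
finger_gap: 94.0
finger_force: 0.0
```

Emit:
servo_tool(motion=[[[-0.015, -0.07, 0, 0, 0, 0.04, 0], [-0.03, -0.14, 0, 0, 0, 0.08, 0], [-0.045, -0.21, 0, 0, 0, 0.12, 0], [-0.06, -0.28, 0, 0, 0, 0.17, 0], [-0.075, -0.35, 0, 0, 0, 0.21, 0], [-0.09, -0.42, 0, 0, 0, 0.26, 0], [-0.11, -0.49, 0, 0, 0, 0.3, 0], [-0.13, -0.56, 0, 0, 0, 0.35, 0], [-0.15, -0.63, 0, 0, 0, 0.4, 0], [-0.154, -0.683, 0, 0, 0, 0.44, 0]]])

```text
clock: 36.35
eef_pos: [484.0, 7.0, 197.9]
eef_rot: [3.141, 0.002, 2.941]
wrist_force: [-0.5, -0.8, -0.6]
finger_gap: 94.0
finger_force: 0.0
```

Emit:
servo_tool(motion=[[[0, 0, 0, 0, 0, 0.017, 0], [0, 0, 0, 0, 0, 0.017, 0], [0, 0, 0, 0, 0, 0.017, 0]]])

```text
clock: 36.65
eef_pos: [484.9, 8.9, 197.2]
eef_rot: [3.141, 0.001, 2.987]
wrist_force: [0.2, 0.6, -0.3]
finger_gap: 94.3
finger_force: 0.0
```

```bash
python3 - <<'E'
from h import *
st()
c=cam("wrist"); W=cloud(c); z=W[...,2]
print(*rects(W,(z>66)&(z<77),300),sep="\n"); print(*pins(c),sep="\n")
c=cam("top"); W=cloud(c); z=W[...,2]
print("top",*rects(W,(z>10)&(z<20)&(W[...,1]>250)&(W[...,0]>370)&(W[...,0]<630),100),sep="\n")
E
```

```text
clock 36.65
eef_pos [484.941   8.877 197.186]
eef_rot [3.141e+00 1.000e-03 2.987e+00]
wrist_force [ 0.187  0.564 -0.303]
finger_gap 94.268
finger_force 0.0
joints [-0.057  0.162  1.711  0.     1.268 -1.474]
(485.4, 6.8, 71.7, 112.5, 56.2, -8.4, 5894)
(580.3, 19.5, 71.4, 139.2, 4.2, 80.2, 672)
(695.2, 86.1, 71.7, 58.7, 56.9, -7.8, 1670)
(676.8, -21.9, 71.7, 55.6, 53.8, 81.1, 1566)
[461.6, 121.3, 77.7, 83.7, 128.0]
[445.7, 12.8, 77.8, 84.4, 121.0]
[524.7, 0.8, 77.8, 84.6, 103.0]
[541.3, 110.1, 77.7, 84.2, 95.0]
[580.0, 18.9, 81.1, 86.0, 656.0]
top
(612.5, 584.5, 15.2, 189.8, 21.1, 80.3, 240)
(561.4, 351.1, 15.7, 114.6, 55.6, -89.8, 556)
(455.8, 798.4, 14.4, 193.0, 51.6, -17.6, 590)
```

Emit:
servo_tool(motion=[[[0, 0, -0.09, 0, 0, 0, 0], [0, 0, -0.18, 0, 0, 0, 0], [0, 0, -0.24, 0, 0, 0, 0], [0, 0, -0.265, 0, 0, 0, 0], [0, 0, -0.272, 0, 0, 0, 0], [0, 0, -0.272, 0, 0, 0, 0.5], [0, 0, -0.272, 0, 0, 0, 0.5], [0, 0, -0.272, 0, 0, 0, 0.5], [0, 0, -0.272, 0, 0, 0, 0.5], [0, 0, -0.272, 0, 0, 0, 0.5]]], newtons=60)

```text
clock: 37.75
eef_pos: [485.1, 8.6, 60.9]
eef_rot: [3.142, 0.001, 2.989]
wrist_force: [-0.8, -1.0, -0.0]
finger_gap: 57.5
finger_force: 0.0
```

Emit:
servo_tool(motion=[[[0, 0, 0, 0, 0, 0, 0.5], [0, 0, 0, 0, 0, 0, 0.5], [0, 0, 0, 0, 0, 0, 0.5], [0, 0, 0.02, 0, 0, 0, 0.5], [0, 0, 0.05, 0, 0, 0, 0.5], [0, 0, 0.1, 0, 0, 0, 0.5], [0, 0, 0.18, 0, 0, 0, 0.5], [0, 0, 0.26, 0, 0, 0, 0.5], [0, 0, 0.28, 0, 0, 0, 0.5], [0, 0, 0.28, 0, 0, 0, 0.5]]])

```text
clock: 38.75
eef_pos: [485.2, 8.6, 201.6]
eef_rot: [3.141, 0.002, 2.989]
wrist_force: [-0.2, -0.6, -2.7]
finger_gap: 55.5
finger_force: 60.0
```

Emit:
servo_tool(motion=[[[-0.005, 0.03, 0, 0, 0, -0.04, 0.5], [-0.01, 0.1, 0, 0, 0, -0.08, 0.5], [-0.02, 0.18, 0, 0, 0, -0.12, 0.5], [-0.03, 0.26, 0, 0, 0, -0.17, 0.5], [-0.04, 0.34, 0, 0, 0, -0.21, 0.5], [-0.05, 0.42, 0, 0, 0, -0.26, 0.5], [-0.06, 0.5, 0, 0, 0, -0.3, 0.5], [-0.07, 0.58, 0, 0, 0, -0.35, 0.5], [-0.08, 0.65, 0, 0, 0, -0.39, 0.5], [-0.087, 0.683, 0, 0, 0, -0.43, 0.5]]])

```text
clock: 39.75
eef_pos: [439.8, 352.2, 197.7]
eef_rot: [-3.138, 0.002, 1.635]
wrist_force: [-0.1, -0.4, -2.8]
finger_gap: 55.4
finger_force: 60.0
```

```bash
python3 - <<'E'
from h import *
st()
c=cam("wrist"); save(c,"w9.png")
W=cloud(c); z=W[...,2]; x,y=W[...,0],W[...,1]
roi=(x>300)&(x<700)&(y>200)&(y<500)
print(*rects(W,roi&(z>22)&(z<32),60),sep="\n"); print(*rects(W,roi&(z>10)&(z<20),300),sep="\n")
s,zt,o,R=held(c); print(zt,o)
E
```

```text
clock 39.75
eef_pos [439.847 352.223 197.693]
eef_rot [-3.138e+00  2.000e-03  1.635e+00]
wrist_force [-0.058 -0.36  -2.753]
finger_gap 55.367
finger_force 59.993
joints [0.61  0.338 1.489 0.    1.318 0.546]
(501.2, 350.9, 27.3, 271.0, 180.8, -0.9, 2870)
(444.1, 264.0, 27.0, 47.4, 4.6, -0.6, 193)
(624.8, 333.5, 15.1, 190.1, 72.8, 64.1, 911)
(562.4, 350.2, 15.7, 112.9, 57.4, 88.4, 4309)
208.46882028286163 [[440.3, 351.8, 30.1, 30.3], [437.7, 391.5, 13.3, 13.6]]
```

Emit:
servo_tool(motion=[[[0, 0, 0, 0, 0, -0.026, 0.5], [0, 0, -0.06, 0, 0, -0.026, 0.5], [0, 0, -0.15, 0, 0, -0.026, 0.5], [0, 0, -0.24, 0, 0, -0.026, 0.5], [0, 0, -0.32, 0, 0, -0.026, 0.5], [0, 0, -0.36, 0, 0, -0.026, 0.5], [0, 0, -0.38, 0, 0, -0.026, 0.5], [0, 0, -0.388, 0, 0, -0.026, 0.5], [0, 0, -0.39, 0, 0, -0.026, 0.5], [0, 0, -0.39, 0, 0, -0.026, 0.5]]])

```text
clock: 40.8
eef_pos: [441.8, 350.4, 6.2]
eef_rot: [3.141, -0.001, 1.557]
wrist_force: [0.0, -0.4, -2.5]
finger_gap: 55.1
finger_force: 60.0
```

Emit:
servo_tool(motion=[[[0, 0, -0.001, 0, 0, 0, 0.5], [0, 0, -0.001, 0, 0, 0, 0.2], [0, 0, -0.001, 0, 0, 0, 0.1], [0, 0, -0.001, 0, 0, 0, 0.1], [0, 0, -0.001, 0, 0, 0, 0.1], [0, 0, 0.03, 0, 0, 0, 0.1], [0, 0, 0.1, 0, 0, 0, 0.1], [0, 0, 0.2, 0, 0, 0, 0], [0, 0, 0.3, 0, 0, 0, 0], [0, 0, 0.38, 0, 0, 0, 0]]])

```text
clock: 41.8
eef_pos: [441.4, 350.2, 199.9]
eef_rot: [3.139, -0.002, 1.557]
wrist_force: [0.2, -0.2, -0.7]
finger_gap: 94.2
finger_force: 0.0
```

Emit:
servo_tool(motion=[[[0, -0.09, 0, 0, 0, 0.04, 0], [0, -0.18, 0, 0, 0, 0.08, 0], [0, -0.27, 0, 0, 0, 0.12, 0], [0, -0.36, 0, 0, 0, 0.16, 0], [0, -0.45, 0, 0, 0, 0.2, 0], [0, -0.54, 0, 0, 0, 0.24, 0], [0, -0.63, 0, 0, 0, 0.28, 0], [0, -0.72, 0, 0, 0, 0.32, 0], [0, -0.81, 0, 0, 0, 0.36, 0], [0, -0.9, 0, 0, 0, 0.4, 0]]])

```text
clock: 42.8
eef_pos: [441.3, -95.7, 196.8]
eef_rot: [3.141, 0.002, 2.802]
wrist_force: [0.5, 0.3, -0.1]
finger_gap: 93.9
finger_force: 0.0
```

Emit:
servo_tool(motion=[[[0.01, -0.09, 0, 0, 0, 0.04, 0], [0.02, -0.18, 0, 0, 0, 0.08, 0], [0.03, -0.27, 0, 0, 0, 0.12, 0], [0.04, -0.36, 0, 0, 0, 0.138, 0], [0.045, -0.45, 0, 0, 0, 0.138, 0], [0.045, -0.54, 0, 0, 0, 0.138, 0], [0.045, -0.6, 0, 0, 0, 0.138, 0], [0.045, -0.617, 0, 0, 0, 0.138, 0], [0.045, -0.617, 0, 0, 0, 0.138, 0], [0.045, -0.617, 0, 0, 0, 0.138, 0]]])

```text
clock: 43.8
eef_pos: [464.3, -401.4, 196.0]
eef_rot: [-3.142, 0.0, -3.052]
wrist_force: [-0.5, -0.2, 0.4]
finger_gap: 93.7
finger_force: 0.0
```

```bash
python3 - <<'E'
from h import *
st()
c=cam("wrist"); save(c,"w10.png")
W=cloud(c); z=W[...,2]
print(*rects(W,(z>12)&(z<20)&(W[...,1]<-150)&(W[...,0]<660),300),sep="\n")
c=cam("top"); W=cloud(c); z=W[...,2]; save(c,"t10.png",s=1.4)
print("top",*rects(W,(z>10)&(z<20)&(W[...,1]>250)&(W[...,0]>370)&(W[...,0]<630),100),sep="\n")
E
```

```text
clock 43.8
eef_pos [ 464.336 -401.435  196.014]
eef_rot [-3.142  0.    -3.052]
wrist_force [-0.478 -0.173  0.418]
finger_gap 93.717
finger_force 0.0
joints [-0.773  0.45   1.338  0.     1.353 -2.433]
(308.1, -168.6, 14.5, 37.3, 14.1, -89.3, 427)
(350.3, -170.3, 14.4, 43.9, 14.0, 75.3, 487)
(494.5, -649.6, 16.1, 128.5, 62.6, 37.9, 607)
(463.4, -410.2, 15.7, 112.2, 55.5, 6.0, 4306)
(530.3, -570.3, 14.7, 117.8, 41.0, -6.0, 697)
top
(612.5, 581.5, 15.6, 183.8, 21.3, 80.6, 238)
(561.4, 351.7, 15.2, 114.9, 55.7, -89.9, 568)
(455.0, 796.5, 14.3, 194.2, 53.7, -21.5, 578)
(445.2, 353.2, 15.4, 118.9, 55.0, -89.4, 551)
```

Emit:
servo_tool(motion=[[[0, -0.0144, -0.06, 0, 0, 0.005, 0], [0, -0.0144, -0.15, 0, 0, 0.005, 0], [0, -0.0144, -0.24, 0, 0, 0.005, 0], [0, -0.0144, -0.32, 0, 0, 0.005, 0], [0, -0.0144, -0.36, 0, 0, 0.005, 0], [0, -0.0144, -0.38, 0, 0, 0.005, 0], [0, -0.0144, -0.382, 0, 0, 0.005, 0], [0, -0.0144, -0.382, 0, 0, 0.005, 0], [0, -0.0144, -0.382, 0, 0, 0.005, 0.2], [0, -0.0144, -0.382, 0, 0, 0.005, 0.2]]], newtons=60)

```text
clock: 44.9
eef_pos: [464.5, -409.8, 5.2]
eef_rot: [-3.141, 0.001, -3.036]
wrist_force: [0.0, -0.9, -0.1]
finger_gap: 81.1
finger_force: 0.0
```

Emit:
servo_tool(motion=[[[0, 0, 0, 0, 0, 0, 0.5], [0, 0, 0, 0, 0, 0, 0.5], [0, 0, 0, 0, 0, 0, 0.5], [0, 0, 0, 0, 0, 0, 0.5], [0, 0, 0, 0, 0, 0, 0.5], [0, 0, 0, 0, 0, 0, 0.5]]])

```text
clock: 45.5
eef_pos: [464.2, -409.6, 4.5]
eef_rot: [3.141, -0.0, -3.037]
wrist_force: [-0.8, 2.1, 2.2]
finger_gap: 55.5
finger_force: 60.0
```

Emit:
servo_tool(motion=[[[0, 0, 0.06, 0, 0, 0, 0.5], [0, 0, 0.14, 0, 0, 0, 0.5], [0, 0, 0.24, 0, 0, 0, 0.5], [0, 0.05, 0.3, 0, 0, -0.01, 0.5], [0.01, 0.12, 0.32, 0, 0, -0.02, 0.5], [0.01, 0.2, 0.32, 0, 0, -0.03, 0.5], [0.02, 0.28, 0.32, 0, 0, -0.04, 0.5], [0.02, 0.36, 0.32, 0, 0, -0.06, 0.5], [0.03, 0.44, 0.32, 0, 0, -0.081, 0.5], [0.03, 0.5, 0.32, 0, 0, -0.081, 0.5]]])

```text
clock: 46.5
eef_pos: [479.2, -157.7, 164.3]
eef_rot: [3.142, 0.0, 2.99]
wrist_force: [-0.0, -0.4, -2.1]
finger_gap: 55.5
finger_force: 60.0
```

Emit:
servo_tool(motion=[[[0.005, 0.07, 0, 0, 0, 0, 0.5], [0.01, 0.15, 0, 0, 0, 0, 0.5], [0.012, 0.23, 0, 0, 0, 0, 0.5], [0.012, 0.3, 0, 0, 0, 0, 0.5], [0.012, 0.336, 0, 0, 0, 0, 0.5], [0.012, 0.336, -0.05, 0, 0, 0, 0.5], [0.012, 0.336, -0.11, 0, 0, 0, 0.5], [0.012, 0.336, -0.137, 0, 0, 0, 0.5], [0.012, 0.336, -0.137, 0, 0, 0, 0.5], [0.012, 0.336, -0.137, 0, 0, 0, 0.5]]])

```text
clock: 47.5
eef_pos: [485.4, 8.2, 96.4]
eef_rot: [-3.142, 0.0, 2.992]
wrist_force: [-0.2, 0.7, -1.7]
finger_gap: 55.0
finger_force: 60.0
```

Emit:
servo_tool(motion=[[[0, 0, 0, 0, 0, 0, 0.5], [0, 0, 0, 0, 0, 0, 0.5]]])

```text
clock: 47.7
eef_pos: [485.6, 8.2, 96.8]
eef_rot: [3.141, 0.002, 2.992]
wrist_force: [0.4, 0.9, -1.8]
finger_gap: 55.5
finger_force: 60.0
```

```bash
python3 - <<'E'
from h import *
st()
c=cam("wrist"); np.savez("w11.npz",**c); save(c,"w11.png",s=1.2)
s,zt,o,R=held(c); print(zt,o)
print(s["eef_pos"],*pins(c),sep="\n")
E
```

```text
clock 47.7
eef_pos [485.614   8.214  96.821]
eef_rot [3.141e+00 2.000e-03 2.992e+00]
wrist_force [ 0.404  0.875 -1.818]
finger_gap 55.458
finger_force 59.999
joints [-0.059  0.282  1.817 -0.     1.04  -1.48 ]
108.05596454498203 [[484.5, 7.2, 30.2, 30.4], [445.0, 13.1, 13.2, 13.4]]
[485.52974653   8.22260009  96.68510877]
[462.1, 122.0, 77.5, 85.1, 269.0]
[445.5, 12.9, 77.7, 84.2, 180.0]
[577.0, 0.3, 81.3, 86.0, 1343.0]
```

Emit:
servo_tool(motion=[[[0, 0, -0.01, 0, 0, 0, 0.5], [0, 0, -0.018, 0, 0, 0, 0.5], [0, 0, -0.024, 0, 0, 0, 0.5], [0, 0, -0.03, 0, 0, 0, 0.5], [0, 0, -0.036, 0, 0, 0, 0.5], [0, 0, -0.042, 0, 0, 0, 0.5], [0, 0, -0.042, 0, 0, 0, 0.5]]])

```text
clock: 48.45
eef_pos: [485.0, 8.3, 74.5]
eef_rot: [-3.142, -0.001, 2.992]
wrist_force: [-0.2, -0.0, -1.9]
finger_gap: 55.5
finger_force: 60.0
```

Clean entry. I'll lower to flush, release and retreat towards the robot, clear of everything.

Emit:
servo_tool(motion=[[[0, 0, -0.01, 0, 0, 0, 0.5], [0, 0, -0.02, 0, 0, 0, 0.5], [0, 0, -0.027, 0, 0, 0, 0.5], [0, 0, -0.03, 0, 0, 0, 0.5], [0, 0, -0.03, 0, 0, 0, 0.5], [0, 0, -0.03, 0, 0, 0, 0.1], [0, 0, -0.03, 0, 0, 0, 0.1], [0, 0, -0.03, 0, 0, 0, 0], [0, 0, -0.01, 0, 0, 0, 0], [0, 0, 0.08, 0, 0, 0, 0]]])

```text
clock: 49.45
eef_pos: [483.2, 8.4, 112.8]
eef_rot: [-3.141, -0.007, 2.992]
wrist_force: [0.4, -0.4, 1.7]
finger_gap: 91.6
finger_force: 0.0
```

Emit:
servo_tool(motion=[[[0, 0, 0.1, 0, 0, 0, 0], [0, 0, 0.2, 0, 0, 0, 0], [-0.05, -0.06, 0.25, 0, 0, 0, 0], [-0.1, -0.12, 0.25, 0, 0, 0, 0], [-0.15, -0.2, 0.25, 0, 0, 0, 0], [-0.2, -0.28, 0.25, 0, 0, 0, 0], [-0.2, -0.36, 0.25, 0, 0, 0, 0], [-0.2, -0.44, 0.25, 0, 0, 0, 0], [-0.2, -0.5, 0.25, 0, 0, 0, 0], [-0.2, -0.5, 0.25, 0, 0, 0, 0]]])

```text
clock: 50.45
eef_pos: [384.7, -244.3, 240.3]
eef_rot: [-3.141, 0.0, 2.989]
wrist_force: [0.8, 0.3, -0.5]
finger_gap: 94.1
finger_force: 0.0
```

```bash
python3 - <<'E'
from h import *
st()
c=cam("top"); W=cloud(c); z=W[...,2]; save(c,"t12.png",s=1.4); x,y=W[...,0],W[...,1]
st_=(abs(x-588)<160)&(abs(y-50)<170)
print(*rects(W,st_&(z>66)&(z<77),100),sep="\n"); print("sign",*rects(W,st_&(z>143)&(z<156),40)); print("pins",*rects(W,st_&(z>77)&(z<90),6),sep="\n")
print("tray",*rects(W,(z>10)&(z<20)&(y>200)&(y<450)&(x>330)&(x<680),100),sep="\n")
print("rim",cv2.minAreaRect(W[(z>22)&(z<32)&(y>225)&(y<460)&(x>330)&(x<670)][:,:2].astype(np.float32)))
E
```

```text
clock 50.45
eef_pos [ 384.688 -244.264  240.307]
eef_rot [-3.141  0.     2.989]
wrist_force [ 0.789  0.326 -0.5  ]
finger_gap 94.057
finger_force 0.0
joints [-0.646  0.059  1.722 -0.     1.36  -2.064]
(690.2, 90.4, 71.5, 112.7, 56.4, -8.3, 618)
(673.9, -18.4, 71.4, 112.3, 56.0, -8.5, 619)
(484.5, 10.4, 71.2, 112.2, 56.0, -8.4, 621)
sign (587.5, 50.6, 148.9, 194.5, 12.3, 81.5, 317)
pins
(728.5, 84.6, 80.5, 6.6, 5.7, 2.0, 8)
(712.7, -23.7, 79.6, 9.0, 5.9, 0.5, 11)
(650.1, 96.7, 81.6, 8.9, 8.4, 51.0, 11)
(634.2, -12.3, 82.4, 6.3, 5.8, -0.1, 8)
(540.9, 112.7, 81.2, 8.4, 5.7, -89.4, 10)
(525.5, 4.6, 81.5, 8.8, 5.8, 0.6, 11)
(461.7, 124.8, 81.2, 9.0, 6.0, 4.2, 11)
(445.2, 15.7, 81.5, 8.6, 5.8, 0.2, 10)
tray
(561.4, 351.8, 15.2, 115.5, 55.6, -89.9, 557)
(443.0, 351.6, 15.5, 115.0, 57.8, 89.3, 546)
rim ((501.9527893066406, 351.4613037109375), (182.24411010742188, 268.4484558105469), 88.8837890625)
```

View pics/t12.png

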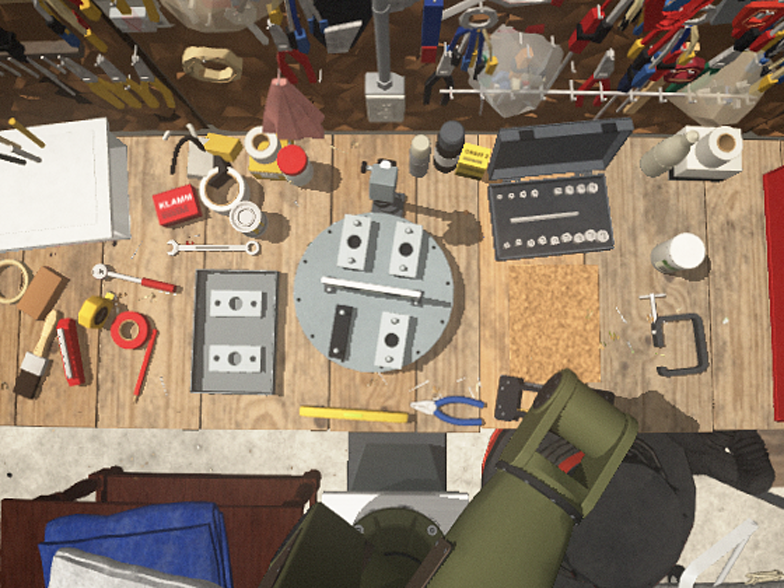

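The final view shows everything in place. The two new plates sit flush under the camera at (353,243) and (404,250), the third sits in the front nest (392,340), and the inspected plates lie flat in the tray (235,303 and 235,358). The mat is empty and the sign is square at its stop.

```bash
python3 -c "
from cell import manip
print(manip.sign_off())"
```

```text
the job is handed in; nothing more can be done
None
```

The changeover is done and handed in: two new plates are flush under the camera, the sign is turned to its stop with the two-boss face in front, and both inspected plates lie flat in the tray. The third new plate, the last on the mat, is flush in a front nest.

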